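# Step-stack the washed trays, move the fuel away and start the warm-air dryer

## Robot

A 6-joint arm with a two-finger parallel gripper is mounted at the origin on the work surface. World frame = base frame: x ahead of the robot, y to its left, z up, the work surface at z = 0. Lengths are in m, angles in rad, forces in N, time in s.
With the tool pointing down it reaches from about 0.35 to 0.875 m from the base axis. Payload 4.2 kg.
Tool frame: the origin (TCP) lies midway between the tips of the shut fingers; the grasp point (between the pads) lies 19 mm behind it; z points along the fingers, y is the line along which they close (so a half turn about z gives the same grasp; the last joint's range is limited). The gripper opens to 85 mm and grips with 20 to 120 N. Pads are 22 mm wide; open, the fingers measure 114 mm over their backs; the gripper's body (76 mm by 85 mm) begins 54 mm behind the grasp point. The pads swing forward as they close: fully open they stand 13 mm farther back than shut.
Start: joints at [1.43, 0.385, 0.008, 0, -1.194, -0.259], TCP at [0.243, 0.576, 0.231] pointing down, gripper open.
Joint ranges: [-3.14, 3.14], [-1.21, 2.06], [-1.07, 1.41], [-3.16, 2.05], [-2.99, -0.16], [-3.1, 3.1]. Speed limits (rad/s): [2.79, 2.79, 3.14, 3.14, 3.14, 3.14].

## Interface

Orientations are given as a 3x3 rotation matrix whose columns are the frame's x, y, z axes.
In Python, from rig import telemetry, eyes, robot gives the robot as it stands. The module is installed in compiled form; this text tells all that it offers.
- The arm moves only by the shell command python3 -m creep 'ROWS'. ROWS is JSON, a list of rows, each an object of numbers: "fingers": the finger opening in m, from 0 to 0.0854; "tx", "ty", "tz": the shift along the tool's x, y, z in m; "wx", "wy", "wz": the turn, a rotation vector about the tool's x, y, z in degrees. In form: [{"fingers": .., "tx": .., "ty": .., "tz": .., "wx": .., "wy": .., "wz": ..}, ...]. A call has 1 to 5 rows; each row is the pose to reach, as a shift and turn from the pose commanded when the call began, along the tool's axes at that moment; what a row does not reach only later rows make up. A row lasts 1/8 s, in which the tool goes at most 62.5 mm and 10.7 degrees, less where a joint would pass 70% of its speed; a pose out of reach is approached as far as the arm can. A call with a gripper value outside its range is refused whole. The fingers move at their own pace and stop on an object; the grip force is fixed at half the most. Time passes only in rows, so rows that repeat a pose let the fingers close. It gives the time, the measured TCP pose, the force, the opening and the grip force at its end, in the units of the state.
- telemetry.sense(): the state, without advancing time (a new reading comes with each control period).
- eyes.read_camera(name): name is "side" or "top"; returns a dict with "img" (400x640x3 uint8, red, green, blue), "intrinsics" (3x3 intrinsics, pixels), "k1" (the pictures are not rectified: a ray, as slopes to the right and down, at radius r is drawn at 1 + k1 r^2 times it, then the intrinsics apply), "R" (3x3) and "t" (3): a world point X has camera coordinates R X + t. Camera axes: x right, y down, z forward; pixel columns grow to the right and rows downward; lengths in m; the calibration is good to about 2 mm. A picture is of the moment at which its call begins. There is no depth.
- robot.finish_job(): hands the job in; it is judged then, once.
The state is a dict: "time_s": time; "qpos": joint angles; "joint_velocities": joint speeds; "tau": joint torques, N m; "tcp_pos": TCP position; "orientation": TCP orientation; "force": force on the tool from outside, world axes, zero at the start; "moment": the same for the moment, N m; "width": opening from 0.0 (shut) to 1.0 (fully open); "grip_force": force on a finger pad.
Only numpy, scipy, OpenCV 4.12 (cv2) and the standard library are available. Lean on these libraries where they do the work, as an engineer would, in place of code of your own. Each camera call takes 0.05 s, during which the arm holds its last target. There are 200 camera calls.

## Task

Get the washed cutlery trays drying: on top of the tray that already stands on the grill grate, stack every other tray lying about the cart, one per level and in line with it but stepped lengthwise, the first shifted about 25 mm to either end, the next straight above the bottom tray again, and so on alternately, so that each rests flat on the lip of the one below and leaves one end open to the air. Also stand the fuel bottle upright in its low square spill tray, away from the heat. Only when both are done, switch on the dryer by pushing its paddle, hidden under the overhanging front lip of the shelf, fully up from below; tip over neither bottle, cup nor jar.

Things in the scene. Friction and masses are not known exactly. Their poses are not given: they have to be found in the camera images.
- tray_a: loose cutlery tray, 130 (x) x 92 (y) x 34 mm high, 0.26 kg, open on top, walls and floor 3 mm, a 4 mm lip outside the rim. An 8 mm divider runs lengthwise along its middle up to rim height, 39 mm free either side: pinch it at mid-length from above. Origin: centre of underside; both ends alike. On another tray it sits 34 mm higher. Flat on the cart at first; may be absent
- tray_b: loose cutlery tray, 130 (x) x 92 (y) x 34 mm high, 0.26 kg, open on top, walls and floor 3 mm, a 4 mm lip outside the rim. An 8 mm divider runs lengthwise along its middle up to rim height, 39 mm free either side: pinch it at mid-length from above. Origin: centre of underside; both ends alike. On another tray it sits 34 mm higher. Flat on the cart at first; may be absent
- tray_c: loose cutlery tray, 130 (x) x 92 (y) x 34 mm high, 0.26 kg, open on top, walls and floor 3 mm, a 4 mm lip outside the rim. An 8 mm divider runs lengthwise along its middle up to rim height, 39 mm free either side: pinch it at mid-length from above. Origin: centre of underside; both ends alike. On another tray it sits 34 mm higher. Flat on the cart at first; may be absent
- tray_d: loose cutlery tray, 130 (x) x 92 (y) x 34 mm high, 0.26 kg, open on top, walls and floor 3 mm, a 4 mm lip outside the rim. An 8 mm divider runs lengthwise along its middle up to rim height, 39 mm free either side: pinch it at mid-length from above. Origin: centre of underside; both ends alike. On another tray it sits 34 mm higher. Flat on the cart at first; may be absent
- tray_base: loose tray of the very same make, standing on the grill grate: the bottom of the stack, stays there. Origin: centre of its underside; x along its length
- grate: fixed camp grill grate used as drying rack, 220 (x) x 160 (y) mm, top 30 mm above the cart top. Origin: on the cart top under its centre
- fuel_bottle: loose aluminium fuel bottle standing in front of the dryer, 72 mm diameter, 156 mm tall, 0.4 kg; its black screw cap, 32 mm diameter, at heights 122 to 156 mm (a 26 mm neck below it), is the place to grip from above. Origin: centre of its underside, z along its axis
- spill_tray: loose dark steel spill tray, 0.8 kg, 140 x 140 mm, rim 18 mm high, walls and floor 3 mm. Origin: centre of its underside
- dryer_shelf: fixed steel over-shelf, 160 deep (x) x 360 wide (y) mm, on two rear posts, top at 270 mm height; front faces its own -x, roughly to the robot. Front edge (x = -80 mm) is a 3 mm lip folded down to height 255 mm. Dryer bar slung under it: front face at x = -30 mm, underside at 216 mm. The switch paddle hangs below the bar towards its -y end. Origin: on the cart top under its centre
- dryer_paddle (a joint): switch paddle, black, 36 long x 50 mm wide, hinged along its rear edge (line along the shelf's y, at its x = -22, y = -100, height 212 mm). 0 rad = off, front edge hanging down; 0.30 rad = up against its stop, level. On from 0.22 rad. It stays where it is left; pushing its front edge up takes about 3.5 N until the stop
- paddle_edge (a point): middle of the paddle's rounded front edge (3.5 mm radius), where to push up. Moves with the paddle: in the shelf's frame at x = -56, y = -100 mm, height 201 mm when off, 212 mm when on. It lies 24 mm behind the lip's front face and some 45 mm below the lip, open below and in front: fingers tilted about 45 degrees, pointing down and under the shelf, lift it with their upper side
- cup: bystander: red anodized cup, 74 mm diameter, 85 mm tall. Origin: centre of its underside
- spice_jar: bystander: glass jar on top of the shelf, 48 mm diameter, 75 mm tall. Origin: centre of its underside
Mind the look-alikes: they are no part of the job. Leave any pink look-alike of the tray_d alone.

How it is judged:
On the way, in this order (a step that is already met when the one before it is completed fails the run):
1. all trays stand in the stepped stack on the bottom tray, released, and the fuel bottle stands in the spill tray (((((x of tray_a in the frame of tray_base between 0.012 and 0.04 m and z of tray_a in the frame of tray_base between 0.027 and 0.041 m) or (x of tray_a in the frame of tray_base between -0.012 and 0.012 m and z of tray_a in the frame of tray_base between 0.061 and 0.075 m) or (x of tray_a in the frame of tray_base between 0.012 and 0.04 m and z of tray_a in the frame of tray_base between 0.095 and 0.109 m) or (x of tray_a in the frame of tray_base between -0.012 and 0.012 m and z of tray_a in the frame of tray_base between 0.129 and 0.143 m)) and ((x of tray_b in the frame of tray_base between 0.012 and 0.04 m and z of tray_b in the frame of tray_base between 0.027 and 0.041 m) or (x of tray_b in the frame of tray_base between -0.012 and 0.012 m and z of tray_b in the frame of tray_base between 0.061 and 0.075 m) or (x of tray_b in the frame of tray_base between 0.012 and 0.04 m and z of tray_b in the frame of tray_base between 0.095 and 0.109 m) or (x of tray_b in the frame of tray_base between -0.012 and 0.012 m and z of tray_b in the frame of tray_base between 0.129 and 0.143 m)) and ((x of tray_c in the frame of tray_base between 0.012 and 0.04 m and z of tray_c in the frame of tray_base between 0.027 and 0.041 m) or (x of tray_c in the frame of tray_base between -0.012 and 0.012 m and z of tray_c in the frame of tray_base between 0.061 and 0.075 m) or (x of tray_c in the frame of tray_base between 0.012 and 0.04 m and z of tray_c in the frame of tray_base between 0.095 and 0.109 m) or (x of tray_c in the frame of tray_base between -0.012 and 0.012 m and z of tray_c in the frame of tray_base between 0.129 and 0.143 m)) and ((x of tray_d in the frame of tray_base between 0.012 and 0.04 m and z of tray_d in the frame of tray_base between 0.027 and 0.041 m) or (x of tray_d in the frame of tray_base between -0.012 and 0.012 m and z of tray_d in the frame of tray_base between 0.061 and 0.075 m) or (x of tray_d in the frame of tray_base between 0.012 and 0.04 m and z of tray_d in the frame of tray_base between 0.095 and 0.109 m) or (x of tray_d in the frame of tray_base between -0.012 and 0.012 m and z of tray_d in the frame of tray_base between 0.129 and 0.143 m))) or (((x of tray_a in the frame of tray_base between -0.04 and -0.012 m and z of tray_a in the frame of tray_base between 0.027 and 0.041 m) or (x of tray_a in the frame of tray_base between -0.012 and 0.012 m and z of tray_a in the frame of tray_base between 0.061 and 0.075 m) or (x of tray_a in the frame of tray_base between -0.04 and -0.012 m and z of tray_a in the frame of tray_base between 0.095 and 0.109 m) or (x of tray_a in the frame of tray_base between -0.012 and 0.012 m and z of tray_a in the frame of tray_base between 0.129 and 0.143 m)) and ((x of tray_b in the frame of tray_base between -0.04 and -0.012 m and z of tray_b in the frame of tray_base between 0.027 and 0.041 m) or (x of tray_b in the frame of tray_base between -0.012 and 0.012 m and z of tray_b in the frame of tray_base between 0.061 and 0.075 m) or (x of tray_b in the frame of tray_base between -0.04 and -0.012 m and z of tray_b in the frame of tray_base between 0.095 and 0.109 m) or (x of tray_b in the frame of tray_base between -0.012 and 0.012 m and z of tray_b in the frame of tray_base between 0.129 and 0.143 m)) and ((x of tray_c in the frame of tray_base between -0.04 and -0.012 m and z of tray_c in the frame of tray_base between 0.027 and 0.041 m) or (x of tray_c in the frame of tray_base between -0.012 and 0.012 m and z of tray_c in the frame of tray_base between 0.061 and 0.075 m) or (x of tray_c in the frame of tray_base between -0.04 and -0.012 m and z of tray_c in the frame of tray_base between 0.095 and 0.109 m) or (x of tray_c in the frame of tray_base between -0.012 and 0.012 m and z of tray_c in the frame of tray_base between 0.129 and 0.143 m)) and ((x of tray_d in the frame of tray_base between -0.04 and -0.012 m and z of tray_d in the frame of tray_base between 0.027 and 0.041 m) or (x of tray_d in the frame of tray_base between -0.012 and 0.012 m and z of tray_d in the frame of tray_base between 0.061 and 0.075 m) or (x of tray_d in the frame of tray_base between -0.04 and -0.012 m and z of tray_d in the frame of tray_base between 0.095 and 0.109 m) or (x of tray_d in the frame of tray_base between -0.012 and 0.012 m and z of tray_d in the frame of tray_base between 0.129 and 0.143 m)))) and y of tray_a in the frame of tray_base between -0.012 and 0.012 m and angle between the x axis of each of tray_a, tray_b, tray_c, tray_d and the x axis of tray_base, either way round below 0.17 rad and angle between each of tray_a, tray_b, tray_c, tray_d, tray_base's own z axis and vertical below 0.08 rad and y of tray_b in the frame of tray_base between -0.012 and 0.012 m and y of tray_c in the frame of tray_base between -0.012 and 0.012 m and y of tray_d in the frame of tray_base between -0.012 and 0.012 m and horizontal distance between tray_base and grate below 0.05 m and x of fuel_bottle in the frame of spill_tray between -0.038 and 0.038 m and y of fuel_bottle in the frame of spill_tray between -0.038 and 0.038 m and z of fuel_bottle in the frame of spill_tray below 0.009 m and angle between fuel_bottle's own z axis and vertical below 0.1 rad and contact force between each of tray_a, tray_b, tray_c, tray_d, fuel_bottle and the fingers below 0.3 N), for 0.3 s.
2. the dryer paddle is pushed up to on (value of joint dryer_paddle above 0.22 rad), for 0.2 s.
At the end, for the whole second after the job is handed in: Added trays flat and at rest on the bottom tray, on the grate, in line (0.17 rad, 12 mm sideways); lengthwise from it the 1st and 3rd are 12 to 40 mm off to one same end, 2nd and 4th within 12 mm. Bottle upright on the spill tray floor. Paddle at 0.22 rad or more (((((x of tray_a in the frame of tray_base between 0.012 and 0.04 m and z of tray_a in the frame of tray_base between 0.027 and 0.041 m) or (x of tray_a in the frame of tray_base between -0.012 and 0.012 m and z of tray_a in the frame of tray_base between 0.061 and 0.075 m) or (x of tray_a in the frame of tray_base between 0.012 and 0.04 m and z of tray_a in the frame of tray_base between 0.095 and 0.109 m) or (x of tray_a in the frame of tray_base between -0.012 and 0.012 m and z of tray_a in the frame of tray_base between 0.129 and 0.143 m)) and ((x of tray_b in the frame of tray_base between 0.012 and 0.04 m and z of tray_b in the frame of tray_base between 0.027 and 0.041 m) or (x of tray_b in the frame of tray_base between -0.012 and 0.012 m and z of tray_b in the frame of tray_base between 0.061 and 0.075 m) or (x of tray_b in the frame of tray_base between 0.012 and 0.04 m and z of tray_b in the frame of tray_base between 0.095 and 0.109 m) or (x of tray_b in the frame of tray_base between -0.012 and 0.012 m and z of tray_b in the frame of tray_base between 0.129 and 0.143 m)) and ((x of tray_c in the frame of tray_base between 0.012 and 0.04 m and z of tray_c in the frame of tray_base between 0.027 and 0.041 m) or (x of tray_c in the frame of tray_base between -0.012 and 0.012 m and z of tray_c in the frame of tray_base between 0.061 and 0.075 m) or (x of tray_c in the frame of tray_base between 0.012 and 0.04 m and z of tray_c in the frame of tray_base between 0.095 and 0.109 m) or (x of tray_c in the frame of tray_base between -0.012 and 0.012 m and z of tray_c in the frame of tray_base between 0.129 and 0.143 m)) and ((x of tray_d in the frame of tray_base between 0.012 and 0.04 m and z of tray_d in the frame of tray_base between 0.027 and 0.041 m) or (x of tray_d in the frame of tray_base between -0.012 and 0.012 m and z of tray_d in the frame of tray_base between 0.061 and 0.075 m) or (x of tray_d in the frame of tray_base between 0.012 and 0.04 m and z of tray_d in the frame of tray_base between 0.095 and 0.109 m) or (x of tray_d in the frame of tray_base between -0.012 and 0.012 m and z of tray_d in the frame of tray_base between 0.129 and 0.143 m))) or (((x of tray_a in the frame of tray_base between -0.04 and -0.012 m and z of tray_a in the frame of tray_base between 0.027 and 0.041 m) or (x of tray_a in the frame of tray_base between -0.012 and 0.012 m and z of tray_a in the frame of tray_base between 0.061 and 0.075 m) or (x of tray_a in the frame of tray_base between -0.04 and -0.012 m and z of tray_a in the frame of tray_base between 0.095 and 0.109 m) or (x of tray_a in the frame of tray_base between -0.012 and 0.012 m and z of tray_a in the frame of tray_base between 0.129 and 0.143 m)) and ((x of tray_b in the frame of tray_base between -0.04 and -0.012 m and z of tray_b in the frame of tray_base between 0.027 and 0.041 m) or (x of tray_b in the frame of tray_base between -0.012 and 0.012 m and z of tray_b in the frame of tray_base between 0.061 and 0.075 m) or (x of tray_b in the frame of tray_base between -0.04 and -0.012 m and z of tray_b in the frame of tray_base between 0.095 and 0.109 m) or (x of tray_b in the frame of tray_base between -0.012 and 0.012 m and z of tray_b in the frame of tray_base between 0.129 and 0.143 m)) and ((x of tray_c in the frame of tray_base between -0.04 and -0.012 m and z of tray_c in the frame of tray_base between 0.027 and 0.041 m) or (x of tray_c in the frame of tray_base between -0.012 and 0.012 m and z of tray_c in the frame of tray_base between 0.061 and 0.075 m) or (x of tray_c in the frame of tray_base between -0.04 and -0.012 m and z of tray_c in the frame of tray_base between 0.095 and 0.109 m) or (x of tray_c in the frame of tray_base between -0.012 and 0.012 m and z of tray_c in the frame of tray_base between 0.129 and 0.143 m)) and ((x of tray_d in the frame of tray_base between -0.04 and -0.012 m and z of tray_d in the frame of tray_base between 0.027 and 0.041 m) or (x of tray_d in the frame of tray_base between -0.012 and 0.012 m and z of tray_d in the frame of tray_base between 0.061 and 0.075 m) or (x of tray_d in the frame of tray_base between -0.04 and -0.012 m and z of tray_d in the frame of tray_base between 0.095 and 0.109 m) or (x of tray_d in the frame of tray_base between -0.012 and 0.012 m and z of tray_d in the frame of tray_base between 0.129 and 0.143 m)))) and y of tray_a in the frame of tray_base between -0.012 and 0.012 m and angle between the x axis of each of tray_a, tray_b, tray_c, tray_d and the x axis of tray_base, either way round below 0.17 rad and angle between each of tray_a, tray_b, tray_c, tray_d, tray_base's own z axis and vertical below 0.08 rad and y of tray_b in the frame of tray_base between -0.012 and 0.012 m and y of tray_c in the frame of tray_base between -0.012 and 0.012 m and y of tray_d in the frame of tray_base between -0.012 and 0.012 m and horizontal distance between tray_base and grate below 0.05 m and x of fuel_bottle in the frame of spill_tray between -0.038 and 0.038 m and y of fuel_bottle in the frame of spill_tray between -0.038 and 0.038 m and z of fuel_bottle in the frame of spill_tray below 0.009 m and angle between fuel_bottle's own z axis and vertical below 0.1 rad and linear speed of each of tray_a, tray_b, tray_c, tray_d, tray_base, fuel_bottle, spill_tray below 0.03 m/s and value of joint dryer_paddle above 0.22 rad); the robot touches nothing.
It fails at once if the fuel bottle is knocked over (angle between fuel_bottle's own z axis and vertical above 0.7 rad).
It fails at once if the red cup is knocked over (angle between cup's own z axis and vertical above 0.7 rad).
It fails at once if the jar on the shelf is knocked over (angle between spice_jar's own z axis and vertical above 0.7 rad).
Of tray_a, tray_b, tray_c, tray_d only 3 to 4 are there at a start; the rules pass over those that are not, and their reading is None.
At some moment in a run one of spill_tray may be knocked a few centimetres aside while the robot is not near it.
Once in a run the grip may slacken for a moment while it holds something.
It also fails if it takes over 208 s, if anything falls off the work surface, if the arm or the gripper's body presses on something with over 40 N, if the wrist force passes 120 N, or if a joint passes its speed limit or range.

## Working session

There is one attempt and no reset: what is moved stays moved. The work goes in short steps, Python scripts to look and compute and a shell command to move; the robot and the scene stay as the last step left them, time stands still between calls to the robot, and variables do not carry over. Pictures are saved under pics/ and viewed, at most 14 in all, crops included, and the job is handed in when it is done.

```bash
ls; mkdir -p pics; cat > h.py <<'E'
import numpy as np, cv2
from rig import telemetry, eyes, robot
def cam(n, save=None):
    c=eyes.read_camera(n)
    if save: cv2.imwrite('pics/'+save+'.png', c['img'][:,:,::-1])
    return c
def ray(c,u,v):
    K=np.array(c['intrinsics']);R=np.array(c['R']);t=np.array(c['t'])
    d=np.array([(u-K[0,2])/K[0,0],(v-K[1,2])/K[1,1]]);s=d.copy()
    for _ in range(20): s=d/(1+c['k1']*(s@s))
    return -R.T@t, R.T@np.array([s[0],s[1],1.])
def onz(c,u,v,z):
    o,d=ray(c,u,v); return o+d*(z-o[2])/d[2]
def proj(c,X):
    K=np.array(c['intrinsics']);p=np.array(c['R'])@np.array(X)+np.array(c['t'])
    s=p[:2]/p[2]; s=s*(1+c['k1']*(s@s)); return K[0,0]*s[0]+K[0,2],K[1,1]*s[1]+K[1,2]
def tri(c1,p1,c2,p2):
    o1,d1=ray(c1,*p1);o2,d2=ray(c2,*p2)
    a=np.linalg.lstsq(np.stack([d1,-d2],1),o2-o1,rcond=None)[0]
    x,y=o1+a[0]*d1,o2+a[1]*d2; return (x+y)/2,np.linalg.norm(x-y)
E
python3 - <<'E'
from h import *
for n in('top','side'):
    c=cam(n,n+'0'); print(n,c['intrinsics'],c['k1'],-np.array(c['R']).T@c['t'],np.array(c['R']).round(2).tolist())
print(telemetry.sense())
E
```

```text
pics
top [[449.91287171   0.         326.68327612]
 [  0.         449.91287171 205.25684402]
 [  0.           0.           1.        ]] -0.008493952443189474 [ 0.32659023 -0.00682796  1.34125937] [[-0.02, -1.0, 0.02], [-0.99, 0.02, -0.15], [0.15, -0.02, -0.99]]
side [[404.77218575   0.         319.76596752]
 [  0.         404.77218575 199.73889885]
 [  0.           0.           1.        ]] -0.04978347075396676 [ 7.11268251e-04 -9.07434535e-01  8.94120921e-01] [[0.88, -0.47, 0.02], [-0.25, -0.51, -0.82], [0.4, 0.72, -0.57]]
{'time_s': 0.1, 'qpos': array([ 1.42962369e+00,  3.85472090e-01,  6.79935042e-03, -4.83873981e-04,
       -1.19401689e+00, -2.58607501e-01]), 'joint_velocities': array([ 0.0001337 , -0.0038787 ,  0.003381  ,  0.00207061,  0.00049564,
        0.00057538]), 'tau': array([-1.46345945e-05, -3.93320239e+01,  1.88926721e+01,  4.19789314e+00,
       -2.63208633e-03,  2.90934722e-06]), 'tcp_pos': array([0.24302445, 0.5752546 , 0.23034273]), 'orientation': array([[ 9.21077133e-01, -3.89379517e-01, -7.11846690e-04],
       [-3.89380164e-01, -9.21075354e-01, -1.81112367e-03],
       [ 4.95500179e-05,  1.94536358e-03, -9.99998107e-01]]), 'force': array([-0.39027047, -0.64496393, -0.19187037]), 'moment': array([-0.0008014 , -0.0345729 ,  0.03710892]), 'grip_force': 0.0, 'width': 0.9988270412983098}
```

View pics/top0.png

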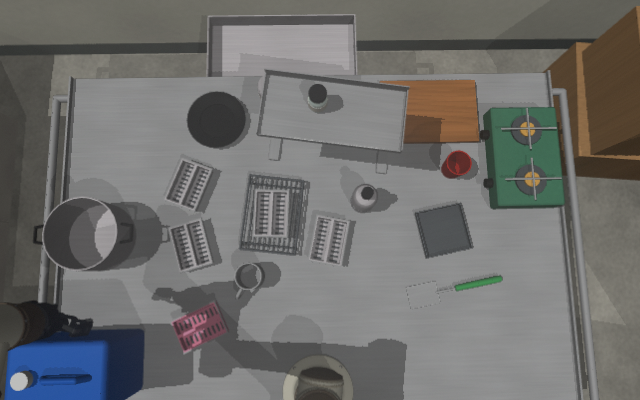

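View pics/side0.png

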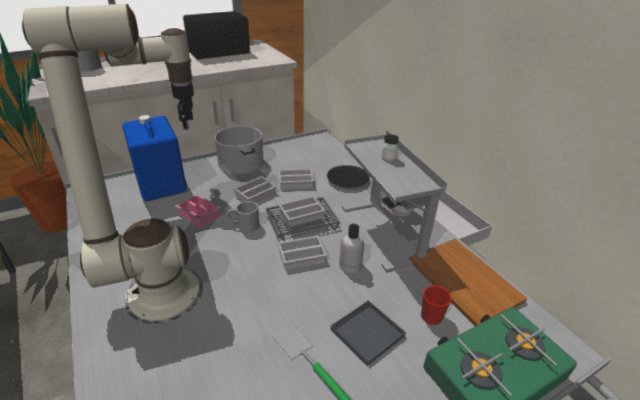

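The top view shows three loose grey trays at (190,184), (193,244) and (330,239). The base tray on the grate is at (271,213), the bottle cap at (367,193), the spill tray at (443,230), the cup at (457,164) and the jar at (318,95). Look-alikes: a pink tray at (200,327), a grey mug at (249,277) and the base tray itself. Next is one close crop to check these choices.

```bash
python3 - <<'E'
from h import *
i=cv2.imread('pics/top0.png')
c=cv2.resize(i[150:280,160:360],None,fx=4,fy=4,interpolation=cv2.INTER_CUBIC); cv2.imwrite('pics/c1.png',c)
i=cv2.imread('pics/top0.png')
c=cv2.resize(i[60:270,250:490],None,fx=2.8,fy=2.8,interpolation=cv2.INTER_CUBIC); cv2.imwrite('pics/c2.png',c)
E
```

```text
(no output)
```

View pics/c1.png

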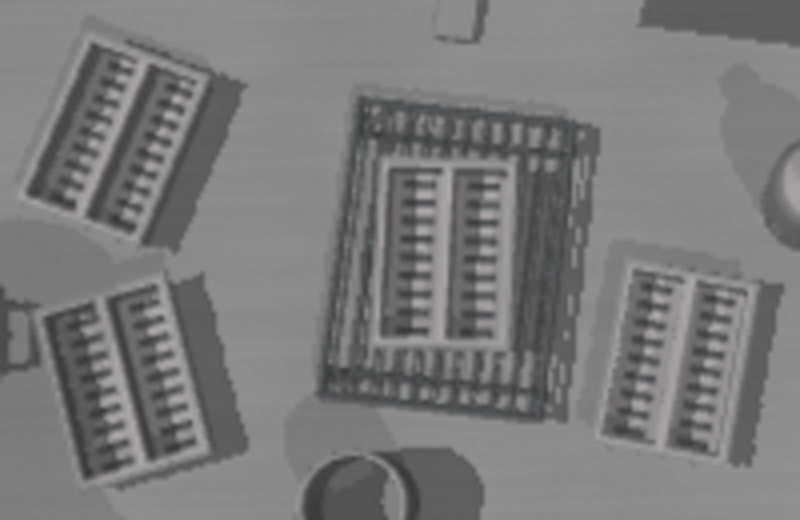

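View pics/c2.png

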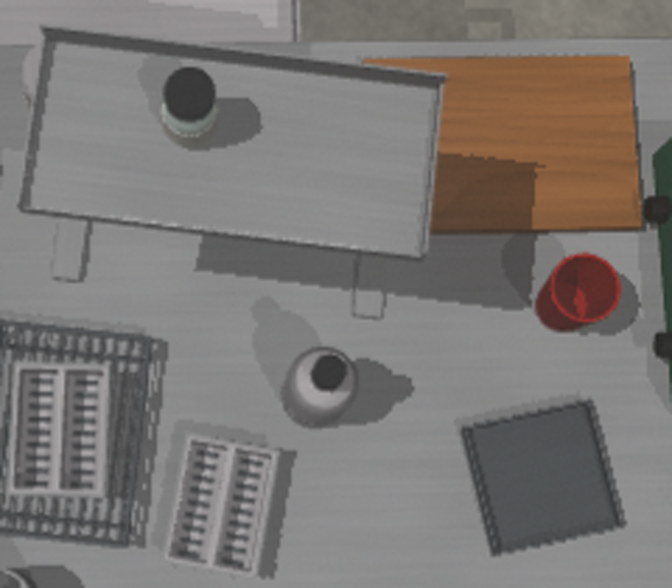

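The crops confirm the choices. The three grey trays have clear lips and dividers, the base tray sits on the grate, and the bottle's black cap is at (367,193). Now I'll measure them with masks unprojected onto the rim planes.

```bash
cat >> h.py <<'E'
def rect(c,mask,z):
    ys,xs=np.nonzero(mask); P=np.array([onz(c,u,v,z)[:2] for u,v in zip(xs,ys)],np.float32)
    (cx,cy),(w,h),a=cv2.minAreaRect(P)
    if w<h: w,h,a=h,w,a+90
    return np.array([cx,cy]).round(4),round(w,4),round(h,4),round((a+90)%180-90,1)
def tray(c,poly,z,thr):
    g=cv2.cvtColor(c['img'],cv2.COLOR_RGB2GRAY); m=np.zeros_like(g)
    cv2.fillPoly(m,[np.round(poly).astype(int)],1); m=cv2.dilate(m,np.ones((5,5)))
    b=((g>thr)&(m>0)).astype(np.uint8); n,l,s,_=cv2.connectedComponentsWithStats(b,connectivity=8)
    k=1+np.argmax(s[1:,4]); return rect(c,l==k,z)
E
python3 - <<'E'
from h import *
c=cam('top'); f=lambda L,x0,y0,k:[(x0+(x+.5)/k-.5,y0+(y+.5)/k-.5) for x,y in L]
T={'T1':[(90,35),(212,73),(140,245),(20,193)],'T2':[(38,318),(165,275),(210,452),(85,483)],'T3':[(630,262),(760,285),(725,460),(600,437)],'B':[(382,158),(517,160),(510,350),(373,348)]}
for n,L in T.items():
    z=.064 if n=='B' else .034; p=f(L,160,150,4)
    q=np.array([onz(c,u,v,z)[:2] for u,v in p]); print(n,q.mean(0).round(4),np.linalg.norm(np.roll(q,-1,0)-q,axis=1).round(3),'ang',np.degrees(np.arctan2(*((q[0]+q[1]-q[2]-q[3])[::-1]))).round(1))
    for t in(150,160,170,180): print('  ',t,tray(c,p,z,t))
q=np.array([onz(c,u,v,.27)[:2] for u,v in f([(20,210),(427,258),(443,78),(45,30)],250,60,2.8)]);print('shelf',q.round(4).tolist(),q.mean(0),np.linalg.norm(np.roll(q,-1,0)-q,axis=1))
q=np.array([onz(c,u,v,.018)[:2] for u,v in f([(462,428),(592,400),(624,524),(493,553)],250,60,2.8)]);print('spill',q.mean(0),np.linalg.norm(np.roll(q,-1,0)-q,axis=1),np.degrees(np.arctan2(*((q[0]+q[1]-q[2]-q[3])[::-1]))))
g=cv2.cvtColor(c['img'],cv2.COLOR_RGB2GRAY); m=np.zeros_like(g);m[180:206,355:380]=1
ys,xs=np.nonzero((g<60)&(m>0));print('cap',len(xs),xs.mean(),ys.mean(),onz(c,xs.mean(),ys.mean(),.156),np.ptp(xs),np.ptp(ys))
q=np.array([onz(c,u,v,.03)[:2] for u,v in f([(360,98),(598,125),(560,418),(320,395)],160,150,4)]);print('grate',q.mean(0),np.linalg.norm(np.roll(q,-1,0)-q,axis=1))
for n,p,z in(('cup',(459,157),.085),('mug',(249,272),.09),('jar',(318,93),.345)): print(n,onz(c,*p,z))
s=cam('side');
g=cv2.cvtColor(s['img'],cv2.COLOR_RGB2GRAY); m=np.zeros_like(g);m[222:240,345:362]=1
ys,xs=np.nonzero((g<60)&(m>0));print('side cap',xs.mean(),ys.mean(),onz(s,xs.mean(),ys.mean(),.14),np.ptp(xs),np.ptp(ys))
E
```

```text
T1 [0.6002 0.3695] [0.096 0.137 0.097 0.128] ang -21.8
   150 (array([0.6004, 0.3763]), 0.1272, 0.0127, -21.1)
   160 (array([0.5504, 0.3923]), 0.0092, 0.0027, -25.1)Traceback (most recent call last):
  File "<stdin>", line 7, in <module>
  File "h.py", line 30, in tray
    k=1+np.argmax(s[1:,4]); return rect(c,l==k,z)
        ~~~~~~~~~^^^^^^^^^
    return _wrapfunc(a, 'argmax', axis=axis, out=out, **kwds)
    return bound(*args, **kwds)
ValueError: attempt to get argmax of an empty sequence
```

```bash
cat > m.py <<'E'
from h import *
c=cam('top'); f=lambda L,x0,y0,k:[(x0+(x+.5)/k-.5,y0+(y+.5)/k-.5) for x,y in L]
T={'T1':[(90,35),(212,73),(140,245),(20,193)],'T2':[(38,318),(165,275),(210,452),(85,483)],'T3':[(630,262),(760,285),(725,460),(600,437)],'B':[(382,158),(517,160),(510,350),(373,348)]}
g=cv2.cvtColor(c['img'],cv2.COLOR_RGB2GRAY)
for n,L in T.items():
    z=.064 if n=='B' else .034; p=f(L,160,150,4)
    q=np.array([onz(c,u,v,z)[:2] for u,v in p]); print(n,q.mean(0).round(4),np.linalg.norm(np.roll(q,-1,0)-q,axis=1).round(3),'ang',np.degrees(np.arctan2(*((q[0]+q[1]-q[2]-q[3])[::-1]))).round(1))
    for t in(125,132,139,146): print('  ',t,tray(c,p,z,t))
q=np.array([onz(c,u,v,.27)[:2] for u,v in f([(20,210),(427,258),(443,78),(45,30)],250,60,2.8)]);print('shelf',q.round(4).tolist(),q.mean(0),np.linalg.norm(np.roll(q,-1,0)-q,axis=1))
q=np.array([onz(c,u,v,.018)[:2] for u,v in f([(462,428),(592,400),(624,524),(493,553)],250,60,2.8)]);print('spill',q.mean(0),np.linalg.norm(np.roll(q,-1,0)-q,axis=1),np.degrees(np.arctan2(*((q[0]+q[1]-q[2]-q[3])[::-1]))))
m=np.zeros_like(g);m[180:206,355:380]=1
ys,xs=np.nonzero((g<60)&(m>0));print('cap',len(xs),xs.mean(),ys.mean(),onz(c,xs.mean(),ys.mean(),.156),np.ptp(xs),np.ptp(ys))
q=np.array([onz(c,u,v,.03)[:2] for u,v in f([(360,98),(598,125),(560,418),(320,395)],160,150,4)]);print('grate',q.mean(0),np.linalg.norm(np.roll(q,-1,0)-q,axis=1))
for n,p,z in(('cup',(459,157),.085),('mug',(249,272),.09),('jar',(318,93),.345)): print(n,onz(c,*p,z))
s=cam('side');
h=cv2.cvtColor(s['img'],cv2.COLOR_RGB2GRAY); m=np.zeros_like(h);m[222:240,345:362]=1
ys,xs=np.nonzero((h<60)&(m>0));print('side cap',xs.mean(),ys.mean(),onz(s,xs.mean(),ys.mean(),.14),np.ptp(xs),np.ptp(ys))
E
python3 m.py
```

```text
T1 [0.6002 0.3695] [0.096 0.137 0.097 0.128] ang -21.8
   125 (array([0.5988, 0.3704]), 0.1519, 0.1136, -21.0)
   132 (array([0.5955, 0.3717]), 0.1447, 0.1116, -21.1)
   139 (array([0.5992, 0.3726]), 0.1351, 0.098, -22.9)
   146 (array([0.6064, 0.3917]), 0.1307, 0.0535, -21.1)
T2 [0.4193 0.3589] [0.096 0.133 0.091 0.125] ang 16.1
   125 (array([0.4211, 0.359 ]), 0.1456, 0.1067, 14.0)
   132 (array([0.4205, 0.3617]), 0.1365, 0.0958, 15.4)
   139 (array([0.4291, 0.3298]), 0.1338, 0.03, 16.0)
   146 (array([0.43  , 0.3241]), 0.1312, 0.0239, 11.6)
T3 [ 0.4259 -0.0416] [0.097 0.13  0.092 0.129] ang -11.9
   125 (array([ 0.426 , -0.0411]), 0.1464, 0.1106, -11.8)
   132 (array([ 0.4241, -0.038 ]), 0.1457, 0.1046, -8.7)
   139 (array([ 0.422 , -0.0418]), 0.1386, 0.1045, -12.1)
   146 (array([ 0.4238, -0.0423]), 0.1311, 0.0261, -9.4)
B [0.5038 0.1242] [0.097 0.137 0.097 0.137] ang -2.6
   125 (array([0.5036, 0.126 ]), 0.1506, 0.0996, -2.3)
   132 (array([0.5015, 0.1263]), 0.1455, 0.0993, -2.1)
   139 (array([0.5051, 0.125 ]), 0.1338, 0.0957, -2.9)
   146 (array([0.5045, 0.1469]), 0.1285, 0.0511, -2.8)
shelf [[0.6704, 0.1371], [0.6205, -0.2199], [0.7873, -0.2426], [0.8382, 0.1148]] [ 0.72910882 -0.05266945] [0.36050499 0.16832928 0.36106869 0.16929556]
spill [ 0.44973057 -0.38172671] [0.14407598 0.1353914  0.1433018  0.13539671] 10.769551358790391
cap 103 367.09708737864077 192.6893203883495 [ 0.54052487 -0.14263416  0.156     ] 10 11
grate [0.50538776 0.11727622] [0.17798117 0.21826458 0.17460009 0.22129375]
cup [ 0.65295426 -0.42097327  0.085     ]
mug [0.33782318 0.18250792 0.09      ]
jar [ 0.74466673 -0.01508695  0.345     ]
side cap 353.3448275862069 231.17241379310346 [ 0.54009895 -0.1462346   0.14      ] 9 13
```

```bash
cat > g.py <<'E'
import sys
from h import *
from scipy.spatial.transform import Rotation as Ro
# tool down, tool x at yaw (deg, world); optional pitch: tilt about tool y
def go(x,y,z,yaw,s=None):
    s=s or telemetry.sense(); R=np.array(s['orientation']); a=np.radians(yaw)
    T=np.array([[np.cos(a),np.sin(a),0],[np.sin(a),-np.cos(a),0],[0,0,-1]])
    d=R.T@(np.array([x,y,z])-s['tcp_pos'])
    w=min((Ro.from_matrix(R.T@T@Q).as_rotvec(degrees=True) for Q in(np.eye(3),np.diag([-1,-1,1]))),key=np.linalg.norm)
    print('t',s['time_s'].__round__(2),'pos',s['tcp_pos'].round(4),'q',s['qpos'].round(2),'| d',d.round(4),'w',w.round(1),'F',s['force'].round(1),'wd',round(s['width']*.0854,4),'g',round(s['grip_force'],1))
if __name__=='__main__': go(*map(float,sys.argv[1:5]))
E
python3 g.py 0.600 0.371 0.15 -22
```

```text
t 0.25 pos [0.2431 0.5755 0.2308] q [ 1.43  0.39  0.01 -0.   -1.19 -0.26] | d [0.4083 0.0493 0.0809] w [ 0.1 -0.  -0.9] F [-0.   0.2 -0.3] wd 0.0856 g 0.0
```

```bash
python3 -m creep '[{"fingers":0.036,"tx":0.05,"ty":0.006,"tz":-0.02},{"fingers":0.036,"tx":0.1,"ty":0.012,"tz":-0.03},{"fingers":0.036,"tx":0.15,"ty":0.018,"tz":-0.03},{"fingers":0.036,"tx":0.2,"ty":0.024,"tz":-0.03},{"fingers":0.036,"tx":0.25,"ty":0.03,"tz":-0.03}]' && python3 -m creep '[{"fingers":0.036,"tx":0.05,"ty":0.006,"tz":0.02},{"fingers":0.036,"tx":0.1,"ty":0.012,"tz":0.05},{"fingers":0.036,"tx":0.145,"ty":0.018,"tz":0.09},{"fingers":0.036,"tx":0.158,"ty":0.019,"tz":0.11},{"fingers":0.036,"tx":0.158,"ty":0.019,"tz":0.11}]'; python3 g.py 0.600 0.371 0.01 -22;
python3 - <<'E'
from h import *
c=cam('top','t1'); cv2.imwrite('pics/t1c.png',cv2.resize(c['img'][130:280,130:330,::-1],None,fx=3,fy=3,interpolation=cv2.INTER_CUBIC))
E
```

```text
t 0.25 pos [0.2431 0.5755 0.2308] q [ 1.43  0.39  0.01 -0.   -1.19 -0.26] | d [0.4083 0.0492 0.2209] w [ 0.1 -0.  -0.9] F [-0.   0.2 -0.3] wd 0.0856 g 0.0validation failed for argument at $[0]...
```

View pics/t1c.png

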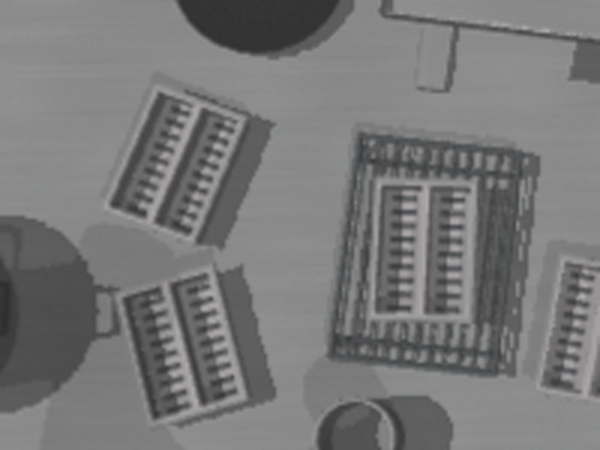

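The call was refused, so nothing moved and the trays are unchanged. Every key seems to be required in each row.

```bash
python3 -m creep '[{"fingers":0.036,"tx":0.05,"ty":0.006,"tz":-0.02,"wx":0,"wy":0,"wz":0},{"fingers":0.036,"tx":0.1,"ty":0.012,"tz":-0.03,"wx":0,"wy":0,"wz":0},{"fingers":0.036,"tx":0.15,"ty":0.018,"tz":-0.03,"wx":0,"wy":0,"wz":0},{"fingers":0.036,"tx":0.2,"ty":0.024,"tz":-0.03,"wx":0,"wy":0,"wz":0},{"fingers":0.036,"tx":0.25,"ty":0.03,"tz":-0.03,"wx":0,"wy":0,"wz":0}]' && python3 -m creep '[{"fingers":0.036,"tx":0.05,"ty":0.006,"tz":0.02,"wx":0,"wy":0,"wz":0},{"fingers":0.036,"tx":0.1,"ty":0.012,"tz":0.05,"wx":0,"wy":0,"wz":0},{"fingers":0.036,"tx":0.145,"ty":0.018,"tz":0.09,"wx":0,"wy":0,"wz":0},{"fingers":0.036,"tx":0.158,"ty":0.019,"tz":0.11,"wx":0,"wy":0,"wz":0},{"fingers":0.036,"tx":0.158,"ty":0.019,"tz":0.11,"wx":0,"wy":0,"wz":0}]'; python3 g.py 0.600 0.371 0.01 -22
```

```text
time_s: 0.92
tcp_pos: [0.4631, 0.4498, 0.2613]
orientation: [[0.921, -0.389, -0.0], [-0.389, -0.921, 0.0], [-0.0, -0.0, -1.0]]
force: [1.1, 0.3, 0.0]
width: 0.417
grip_force: 0.0
time_s: 1.55
tcp_pos: [0.5996, 0.3707, 0.149]
orientation: [[0.921, -0.391, -0.003], [-0.391, -0.921, -0.003], [-0.002, 0.004, -1.0]]
force: [-0.9, 0.2, 0.3]
width: 0.422
grip_force: 0.0
t 1.55 pos [0.5996 0.3707 0.149 ] q [ 0.78  0.58  0.12 -0.   -1.12  0.39] | d [ 0.0005 -0.001   0.139 ] w [ 0.2  0.1 -1. ] F [-0.9  0.2  0.3] wd 0.036 g 0.0
```

```bash
python3 -m creep '[{"fingers":0.036,"tx":0,"ty":0,"tz":0.05,"wx":0,"wy":0,"wz":0},{"fingers":0.036,"tx":0,"ty":0,"tz":0.09,"wx":0,"wy":0,"wz":0},{"fingers":0.036,"tx":0,"ty":0,"tz":0.12,"wx":0,"wy":0,"wz":0},{"fingers":0.036,"tx":0,"ty":0,"tz":0.137,"wx":0,"wy":0,"wz":0},{"fingers":0.036,"tx":0,"ty":0,"tz":0.137,"wx":0,"wy":0,"wz":0}]' && python3 -m creep '[{"fingers":0.0,"tx":0,"ty":0,"tz":0,"wx":0,"wy":0,"wz":0},{"fingers":0.0,"tx":0,"ty":0,"tz":0,"wx":0,"wy":0,"wz":0},{"fingers":0.0,"tx":0,"ty":0,"tz":0,"wx":0,"wy":0,"wz":0},{"fingers":0.0,"tx":0,"ty":0,"tz":0,"wx":0,"wy":0,"wz":0}]' && python3 -m creep '[{"fingers":0.0,"tx":0,"ty":0,"tz":-0.02,"wx":0,"wy":0,"wz":0},{"fingers":0.0,"tx":0,"ty":0,"tz":-0.06,"wx":0,"wy":0,"wz":0},{"fingers":0.0,"tx":0,"ty":0,"tz":-0.1,"wx":0,"wy":0,"wz":0},{"fingers":0.0,"tx":0,"ty":0,"tz":-0.14,"wx":0,"wy":0,"wz":0},{"fingers":0.0,"tx":0,"ty":0,"tz":-0.15,"wx":0,"wy":0,"wz":0}]'; python3 g.py 0.479 0.126 0.16 -2.6
```

```text
time_s: 2.17
tcp_pos: [0.5994, 0.3727, 0.0146]
orientation: [[0.922, -0.388, -0.0], [-0.388, -0.922, -0.0], [0.0, 0.0, -1.0]]
force: [-0.7, 0.5, -0.0]
width: 0.423
grip_force: 0.0
time_s: 2.68
tcp_pos: [0.6008, 0.3725, 0.0167]
orientation: [[0.921, -0.389, 0.002], [-0.389, -0.921, 0.002], [0.002, -0.003, -1.0]]
force: [-2.5, -0.2, 6.1]
width: 0.074
grip_force: 63.7
time_s: 3.3
tcp_pos: [0.6012, 0.3726, 0.1683]
orientation: [[0.921, -0.389, 0.005], [-0.389, -0.921, 0.005], [0.003, -0.006, -1.0]]
force: [0.1, 0.6, -3.2]
width: 0.072
grip_force: 62.6
t 3.3 pos [0.6012 0.3726 0.1683] q [ 0.78  0.56  0.14  0.   -1.14  0.39] | d [-0.0166  0.2748  0.0066] w [ -0.3  -0.2 -20.3] F [ 0.1  0.6 -3.2] wd 0.0062 g 62.6
```

```bash
python3 -m creep '[{"fingers":0.0,"tx":-0.003,"ty":0.04,"tz":0,"wx":0,"wy":0,"wz":-3},{"fingers":0.0,"tx":-0.006,"ty":0.09,"tz":0,"wx":0,"wy":0,"wz":-8},{"fingers":0.0,"tx":-0.009,"ty":0.14,"tz":0,"wx":0,"wy":0,"wz":-13},{"fingers":0.0,"tx":-0.012,"ty":0.19,"tz":0,"wx":0,"wy":0,"wz":-17},{"fingers":0.0,"tx":-0.014,"ty":0.235,"tz":0,"wx":0,"wy":0,"wz":-20}]';  python3 g.py 0.479 0.126 0.1 -2.6
```

```text
time_s: 3.92
tcp_pos: [0.4935, 0.1586, 0.1629]
orientation: [[0.999, -0.05, -0.003], [-0.05, -0.999, -0.001], [-0.003, 0.001, -1.0]]
force: [0.0, 1.7, -3.5]
width: 0.078
grip_force: 62.4
t 3.92 pos [0.4935 0.1586 0.1629] q [ 0.62  0.27 -0.35 -0.   -0.96  0.9 ] | d [-0.0127  0.0332  0.063 ] w [ 0.1  0.2 -0.2] F [ 0.   1.7 -3.5] wd 0.0066 g 62.4
```

```bash
python3 -m creep '[{"fingers":0.0,"tx":-0.007,"ty":0.017,"tz":0.01,"wx":0,"wy":0,"wz":0},{"fingers":0.0,"tx":-0.013,"ty":0.032,"tz":0.03,"wx":0,"wy":0,"wz":0},{"fingers":0.0,"tx":-0.013,"ty":0.033,"tz":0.055,"wx":0,"wy":0,"wz":0},{"fingers":0.0,"tx":-0.013,"ty":0.033,"tz":0.062,"wx":0,"wy":0,"wz":0},{"fingers":0.0,"tx":-0.013,"ty":0.033,"tz":0.062,"wx":0,"wy":0,"wz":0}]';  python3 g.py 0.479 0.126 0.08 -2.6
python3 - <<'E'
from h import *
a=cam('top')['img'][140:290,220:340,::-1];b=cam('side')['img'][150:290,230:360,::-1]
a=cv2.resize(a,(336,420),interpolation=cv2.INTER_CUBIC);b=cv2.resize(b,(390,420),interpolation=cv2.INTER_CUBIC)
cv2.imwrite('pics/p1.png',np.hstack([a,b]))
E
```

```text
time_s: 4.55
tcp_pos: [0.4807, 0.1284, 0.1018]
orientation: [[0.999, -0.051, -0.001], [-0.051, -0.999, -0.001], [-0.001, 0.001, -1.0]]
force: [0.6, -0.5, -2.5]
width: 0.075
grip_force: 62.4
t 4.55 pos [0.4807 0.1284 0.1018] q [ 0.59  0.31 -0.47  0.   -0.79  0.93] | d [-0.0016  0.0024  0.0218] w [ 0.1  0.1 -0.3] F [ 0.6 -0.5 -2.5] wd 0.0064 g 62.4
```

View pics/p1.png

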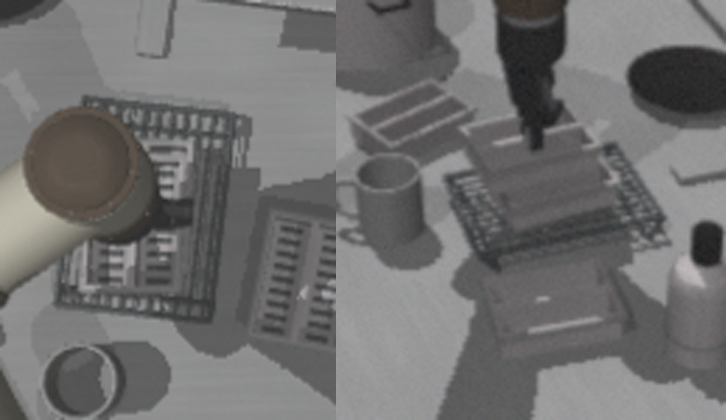

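The held tray hangs level in line with the base, stepped towards the robot. Now lower it in small steps, watching the force.

```bash
python3 -m creep '[{"fingers":0.0,"tx":-0.001,"ty":0.002,"tz":0.01,"wx":0,"wy":0,"wz":0},{"fingers":0.0,"tx":-0.001,"ty":0.002,"tz":0.016,"wx":0,"wy":0,"wz":0},{"fingers":0.0,"tx":-0.001,"ty":0.002,"tz":0.018,"wx":0,"wy":0,"wz":0}]'|egrep 'tcp|force'; python3 -m creep '[{"fingers":0.0,"tx":0,"ty":0,"tz":0.002,"wx":0,"wy":0,"wz":0},{"fingers":0.0,"tx":0,"ty":0,"tz":0.003,"wx":0,"wy":0,"wz":0}]'|egrep 'tcp|force'; python3 -m creep '[{"fingers":0.0,"tx":0,"ty":0,"tz":0.002,"wx":0,"wy":0,"wz":0},{"fingers":0.0,"tx":0,"ty":0,"tz":0.002,"wx":0,"wy":0,"wz":0}]'|egrep 'tcp|force'
```

```text
tcp_pos: [0.4796, 0.1263, 0.0838]
force: [-0.0, -0.2, -3.8]
grip_force: 62.5
tcp_pos: [0.48, 0.1265, 0.0813]
force: [0.8, 0.5, -2.7]
grip_force: 62.5
tcp_pos: [0.4801, 0.1266, 0.0806]
force: [-3.1, 0.1, 4.3]
grip_force: 63.6
```

```bash
python3 -m creep '[{"fingers":0.02,"tx":0,"ty":0,"tz":0,"wx":0,"wy":0,"wz":0},{"fingers":0.036,"tx":0,"ty":0,"tz":0,"wx":0,"wy":0,"wz":0},{"fingers":0.036,"tx":0,"ty":0,"tz":0,"wx":0,"wy":0,"wz":0}]' && python3 -m creep '[{"fingers":0.036,"tx":0,"ty":0,"tz":-0.02,"wx":0,"wy":0,"wz":0},{"fingers":0.036,"tx":0,"ty":0,"tz":-0.05,"wx":0,"wy":0,"wz":0},{"fingers":0.036,"tx":0,"ty":0,"tz":-0.08,"wx":0,"wy":0,"wz":0},{"fingers":0.036,"tx":0,"ty":0,"tz":-0.09,"wx":0,"wy":0,"wz":0}]';  python3 g.py 0.420 0.360 0.15 15.8
```

```text
time_s: 5.9
tcp_pos: [0.4801, 0.1266, 0.0794]
orientation: [[0.999, -0.051, 0.0], [-0.051, -0.999, 0.0], [0.0, -0.0, -1.0]]
force: [0.2, -0.6, -0.0]
width: 0.422
grip_force: 0.0
time_s: 6.4
tcp_pos: [0.4808, 0.127, 0.171]
orientation: [[0.999, -0.051, 0.003], [-0.051, -0.999, 0.002], [0.003, -0.002, -1.0]]
force: [-0.3, -1.3, -0.1]
width: 0.423
grip_force: 0.0
t 6.4 pos [0.4808 0.127  0.171 ] q [ 0.59  0.22 -0.39  0.   -0.95  0.93] | d [-0.0725 -0.2296  0.0213] w [ -0.1  -0.2 -18.7] F [-0.3 -1.3 -0.1] wd 0.0362 g 0.0
```

```bash
python3 -m creep '[{"fingers":0.036,"tx":-0.016,"ty":-0.05,"tz":0,"wx":0,"wy":0,"wz":-4},{"fingers":0.036,"tx":-0.032,"ty":-0.1,"tz":0,"wx":0,"wy":0,"wz":-8},{"fingers":0.036,"tx":-0.048,"ty":-0.15,"tz":0,"wx":0,"wy":0,"wz":-12},{"fingers":0.036,"tx":-0.062,"ty":-0.195,"tz":0.01,"wx":0,"wy":0,"wz":-16},{"fingers":0.036,"tx":-0.072,"ty":-0.229,"tz":0.02,"wx":0,"wy":0,"wz":-18.7}]' >/dev/null; python3 -m creep '[{"fingers":0.036,"tx":0,"ty":0,"tz":0,"wx":0,"wy":0,"wz":0},{"fingers":0.036,"tx":0,"ty":0,"tz":0,"wx":0,"wy":0,"wz":0}]' >/dev/null;python3 g.py 0.420 0.360 0.015 15.8
python3 - <<'E'
from h import *
c=cam('top'); f=lambda L,x0,y0,k:[(x0+(x+.5)/k-.5,y0+(y+.5)/k-.5) for x,y in L]
a=c['img'][150:280,210:340,::-1];cv2.imwrite('pics/p2.png',cv2.resize(a,None,fx=4,fy=4,interpolation=cv2.INTER_CUBIC))
E
```

```text
t 7.28 pos [0.4193 0.3582 0.1486] q [ 1.    0.34 -0.29 -0.   -0.95  0.85] | d [ 0.0014 -0.0017  0.1336] w [ 0.1  0.1 -0. ] F [ 0.6 -0.4 -0.3] wd 0.036 g 0.0
```

View pics/p2.png

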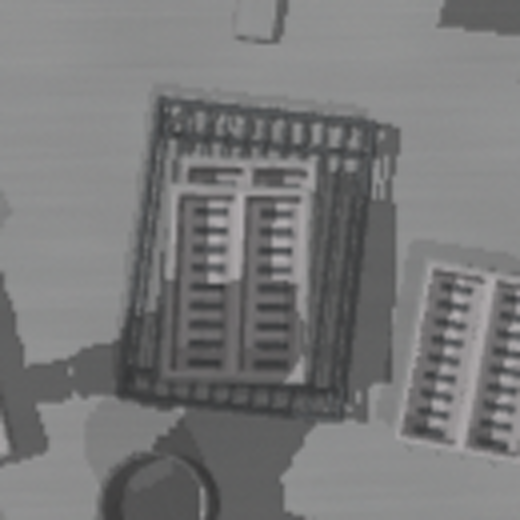

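The first tray sits in line on the base. Its rim corners in the crop are (173,185), (312,190), (300,380) and (165,378), and the base's far lip is showing. I'll pick up T2 and work out the offset.

```bash
python3 - <<'E'
from h import *
c=cam('top'); f=lambda L,x0,y0,k:[(x0+(x+.5)/k-.5,y0+(y+.5)/k-.5) for x,y in L]
q=np.array([onz(c,u,v,.098)[:2] for u,v in f([(173,185),(312,190),(300,380),(165,378)],210,150,4)]);print(q.mean(0),np.linalg.norm(np.roll(q,-1,0)-q,axis=1),np.degrees(np.arctan2(*((q[0]+q[1]-q[2]-q[3])[::-1]))))
E
python3 -m creep '[{"fingers":0.036,"tx":0.001,"ty":-0.002,"tz":0.05,"wx":0,"wy":0,"wz":0},{"fingers":0.036,"tx":0.001,"ty":-0.002,"tz":0.09,"wx":0,"wy":0,"wz":0},{"fingers":0.036,"tx":0.001,"ty":-0.002,"tz":0.12,"wx":0,"wy":0,"wz":0},{"fingers":0.036,"tx":0.001,"ty":-0.002,"tz":0.134,"wx":0,"wy":0,"wz":0},{"fingers":0.036,"tx":0.001,"ty":-0.002,"tz":0.134,"wx":0,"wy":0,"wz":0}]' && python3 -m creep '[{"fingers":0.0,"tx":0,"ty":0,"tz":0,"wx":0,"wy":0,"wz":0},{"fingers":0.0,"tx":0,"ty":0,"tz":0,"wx":0,"wy":0,"wz":0},{"fingers":0.0,"tx":0,"ty":0,"tz":0,"wx":0,"wy":0,"wz":0},{"fingers":0.0,"tx":0,"ty":0,"tz":0,"wx":0,"wy":0,"wz":0}]' && python3 -m creep '[{"fingers":0.0,"tx":0,"ty":0,"tz":-0.02,"wx":0,"wy":0,"wz":0},{"fingers":0.0,"tx":0,"ty":0,"tz":-0.06,"wx":0,"wy":0,"wz":0},{"fingers":0.0,"tx":0,"ty":0,"tz":-0.1,"wx":0,"wy":0,"wz":0},{"fingers":0.0,"tx":0,"ty":0,"tz":-0.14,"wx":0,"wy":0,"wz":0},{"fingers":0.0,"tx":0,"ty":0,"tz":-0.16,"wx":0,"wy":0,"wz":0}]'; python3 g.py 0.504 0.125 0.17 -2.6
```

```text
[0.47868712 0.12629376] [0.09718008 0.13294243 0.09277217 0.13479427] -3.1780567720793034
time_s: 8.0
tcp_pos: [0.4202, 0.3604, 0.0151]
orientation: [[0.962, 0.271, -0.0], [0.271, -0.962, -0.001], [-0.001, 0.001, -1.0]]
force: [-0.1, -0.2, -0.1]
width: 0.424
grip_force: 0.0
time_s: 8.5
tcp_pos: [0.4206, 0.3619, 0.0169]
orientation: [[0.962, 0.273, 0.002], [0.273, -0.962, 0.002], [0.002, -0.002, -1.0]]
force: [-0.7, -1.4, 6.7]
width: 0.074
grip_force: 62.5
time_s: 9.12
tcp_pos: [0.4199, 0.3613, 0.1773]
orientation: [[0.962, 0.272, 0.001], [0.272, -0.962, 0.003], [0.002, -0.002, -1.0]]
force: [-0.2, -0.1, -4.1]
width: 0.075
grip_force: 61.2
t 9.12 pos [0.4199 0.3613 0.1773] q [ 1.    0.31 -0.25 -0.   -1.01  0.84] | d [0.0166 0.2503 0.0068] w [-0.1 -0.1 18.4] F [-0.2 -0.1 -4.1] wd 0.0064 g 61.2
```

```bash
python3 -m creep '[{"fingers":0.0,"tx":0.003,"ty":0.04,"tz":0,"wx":0,"wy":0,"wz":3},{"fingers":0.0,"tx":0.006,"ty":0.09,"tz":0,"wx":0,"wy":0,"wz":8},{"fingers":0.0,"tx":0.009,"ty":0.14,"tz":0,"wx":0,"wy":0,"wz":12},{"fingers":0.0,"tx":0.012,"ty":0.19,"tz":0,"wx":0,"wy":0,"wz":16},{"fingers":0.0,"tx":0.015,"ty":0.23,"tz":0.005,"wx":0,"wy":0,"wz":18.4}]' >/dev/null; python3 -m creep '[{"fingers":0.0,"tx":0.006,"ty":0.018,"tz":0,"wx":0,"wy":0,"wz":0},{"fingers":0.0,"tx":0.006,"ty":0.019,"tz":0.01,"wx":0,"wy":0,"wz":0},{"fingers":0.0,"tx":0.006,"ty":0.019,"tz":0.03,"wx":0,"wy":0,"wz":0},{"fingers":0.0,"tx":0.006,"ty":0.019,"tz":0.04,"wx":0,"wy":0,"wz":0},{"fingers":0.0,"tx":0.006,"ty":0.019,"tz":0.04,"wx":0,"wy":0,"wz":0}]'; python3 g.py 0.504 0.125 0.115 -2.6
```

```text
time_s: 10.38
tcp_pos: [0.5015, 0.125, 0.1294]
orientation: [[0.999, -0.044, -0.002], [-0.044, -0.999, -0.001], [-0.002, 0.001, -1.0]]
force: [-0.3, -0.3, -2.8]
width: 0.072
grip_force: 64.2
t 10.38 pos [0.5015 0.125  0.1294] q [ 0.56  0.31 -0.4  -0.   -0.87  0.97] | d [ 0.0026 -0.0002  0.0144] w [0.1 0.1 0.1] F [-0.3 -0.3 -2.8] wd 0.0062 g 64.2
```

```bash
python3 -m creep '[{"fingers":0.0,"tx":0.0025,"ty":0,"tz":0.006,"wx":0,"wy":0,"wz":0},{"fingers":0.0,"tx":0.0025,"ty":0,"tz":0.01,"wx":0,"wy":0,"wz":0},{"fingers":0.0,"tx":0.0025,"ty":0,"tz":0.012,"wx":0,"wy":0,"wz":0}]'|egrep 'tcp|force'; python3 -m creep '[{"fingers":0.0,"tx":0,"ty":0,"tz":0.002,"wx":0,"wy":0,"wz":0},{"fingers":0.0,"tx":0,"ty":0,"tz":0.002,"wx":0,"wy":0,"wz":0}]'|egrep 'tcp|force'; python3 -m creep '[{"fingers":0.0,"tx":0,"ty":0,"tz":0.0015,"wx":0,"wy":0,"wz":0},{"fingers":0.0,"tx":0,"ty":0,"tz":0.0015,"wx":0,"wy":0,"wz":0}]'|egrep 'tcp|force'
```

```text
tcp_pos: [0.5047, 0.1245, 0.1182]
force: [-0.4, -0.1, -3.7]
grip_force: 64.2
tcp_pos: [0.5046, 0.1244, 0.1163]
force: [0.1, -0.1, -2.2]
grip_force: 64.2
tcp_pos: [0.5048, 0.1245, 0.115]
force: [-0.2, -0.1, -1.8]
grip_force: 64.4
```

```bash
python3 -m creep '[{"fingers":0.0,"tx":0,"ty":0,"tz":0.0015,"wx":0,"wy":0,"wz":0},{"fingers":0.0,"tx":0,"ty":0,"tz":0.0015,"wx":0,"wy":0,"wz":0}]'|egrep 'tcp|force'; python3 -m creep '[{"fingers":0.02,"tx":0,"ty":0,"tz":0,"wx":0,"wy":0,"wz":0},{"fingers":0.036,"tx":0,"ty":0,"tz":0,"wx":0,"wy":0,"wz":0},{"fingers":0.036,"tx":0,"ty":0,"tz":0,"wx":0,"wy":0,"wz":0}]'|egrep 'tcp|force' && python3 -m creep '[{"fingers":0.036,"tx":0,"ty":0,"tz":-0.02,"wx":0,"wy":0,"wz":0},{"fingers":0.036,"tx":0,"ty":0,"tz":-0.05,"wx":0,"wy":0,"wz":0},{"fingers":0.036,"tx":0,"ty":0,"tz":-0.06,"wx":0,"wy":0,"wz":0}]'|grep tcp;  python3 g.py 0.424 -0.0415 0.15 -12
```

```text
tcp_pos: [0.5049, 0.1245, 0.1149]
force: [-4.4, -0.3, 7.3]
grip_force: 65.6
tcp_pos: [0.5048, 0.1245, 0.1133]
force: [-0.0, 0.1, -0.4]
grip_force: 0.0
tcp_pos: [0.5056, 0.1249, 0.1749]
t 12.25 pos [0.5056 0.1249 0.1749] q [ 0.55  0.26 -0.33  0.   -0.98  0.97] | d [-0.074   0.17    0.0244] w [-0.1 -0.2  9.4] F [-1.1 -1.   0.3] wd 0.0361 g 0.0
```

```bash
python3 -m creep '[{"fingers":0.036,"tx":-0.018,"ty":0.04,"tz":0,"wx":0,"wy":0,"wz":2},{"fingers":0.036,"tx":-0.036,"ty":0.08,"tz":0,"wx":0,"wy":0,"wz":4},{"fingers":0.036,"tx":-0.054,"ty":0.12,"tz":0,"wx":0,"wy":0,"wz":7},{"fingers":0.036,"tx":-0.07,"ty":0.16,"tz":0.01,"wx":0,"wy":0,"wz":9},{"fingers":0.036,"tx":-0.074,"ty":0.17,"tz":0.024,"wx":0,"wy":0,"wz":9.4}]' >/dev/null; python3 -m creep '[{"fingers":0.036,"tx":0,"ty":0,"tz":0,"wx":0,"wy":0,"wz":0},{"fingers":0.036,"tx":0,"ty":0,"tz":0,"wx":0,"wy":0,"wz":0}]' >/dev/null;python3 g.py 0.424 -0.0415 0.015 -12
python3 - <<'E'
from h import *
c=cam('top');a=c['img'][150:280,210:400,::-1];cv2.imwrite('pics/p3.png',cv2.resize(a,None,fx=4,fy=4,interpolation=cv2.INTER_CUBIC))
E
```

```text
t 13.12 pos [ 0.4236 -0.0416  0.1495] q [ 0.29  0.13 -0.58  0.   -0.86  1.07] | d [ 0.0003 -0.0002  0.1345] w [-0. -0.  0.] F [0.  0.4 0.1] wd 0.0362 g 0.0
```

View pics/p3.png

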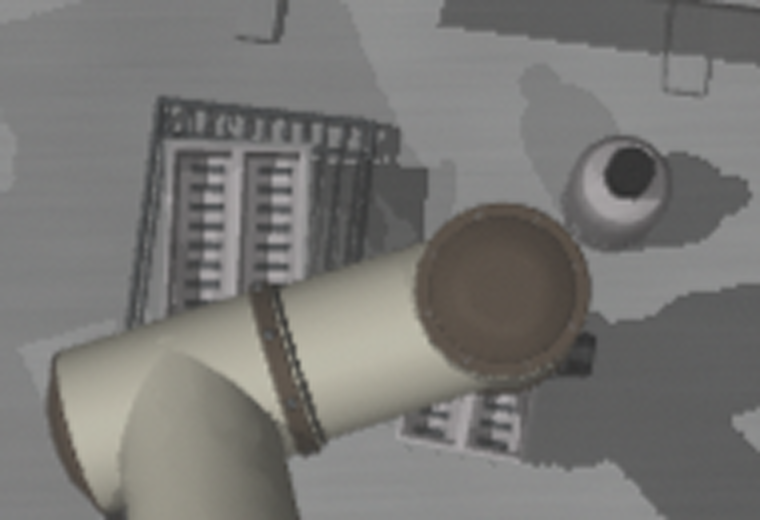

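Tray 2 sits straight above the base. T3 is in the right place under the wrist, but the forearm passes over the stack, so I'll check its height in the side view before descending.

```bash
python3 - <<'E'
from h import *
c=cam('side');a=c['img'][20:300,120:420,::-1];cv2.imwrite('pics/p4.png',cv2.resize(a,None,fx=2,fy=2,interpolation=cv2.INTER_CUBIC))
t=cam('top'); f=lambda L,x0,y0,k:[(x0+(x+.5)/k-.5,y0+(y+.5)/k-.5) for x,y in L]
q=np.array([onz(t,u,v,.132)[:2] for u,v in f([(173,141),(314,146)],210,150,4)]);print(q.mean(0),q)
for z in(.3,.35,.4): print(z,onz(t,335,222,z))
E
```

```text
[0.57001418 0.1182394 ] [[0.57268968 0.166287  ]
 [0.56733869 0.07019179]]
0.3 [ 0.44665852 -0.04867213  0.3       ]
0.35 [ 0.44089299 -0.04666282  0.35      ]
0.4 [ 0.43512745 -0.04465352  0.4       ]
```

View pics/p4.png

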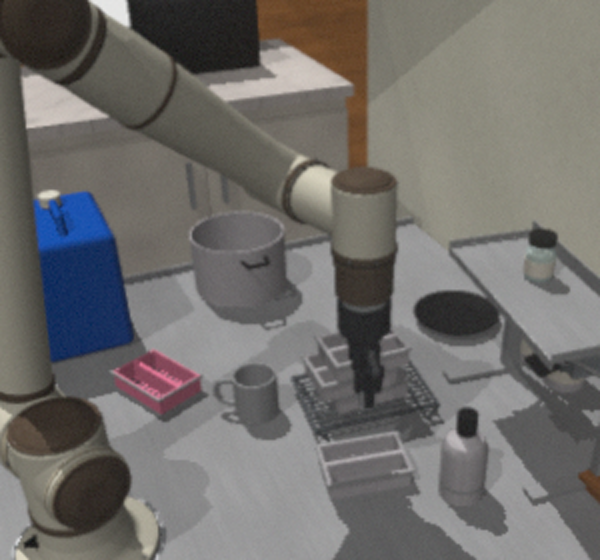

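The forearm rises steeply from the wrist, about 0.4 m up, so it clears the stack. Both stacked trays look flat in the stepped pattern. Gripping T3.

```bash
python3 -m creep '[{"fingers":0.036,"tx":0,"ty":0,"tz":0.05,"wx":0,"wy":0,"wz":0},{"fingers":0.036,"tx":0,"ty":0,"tz":0.09,"wx":0,"wy":0,"wz":0},{"fingers":0.036,"tx":0,"ty":0,"tz":0.12,"wx":0,"wy":0,"wz":0},{"fingers":0.036,"tx":0,"ty":0,"tz":0.135,"wx":0,"wy":0,"wz":0},{"fingers":0.036,"tx":0,"ty":0,"tz":0.135,"wx":0,"wy":0,"wz":0}]' && python3 -m creep '[{"fingers":0.0,"tx":0,"ty":0,"tz":0,"wx":0,"wy":0,"wz":0},{"fingers":0.0,"tx":0,"ty":0,"tz":0,"wx":0,"wy":0,"wz":0},{"fingers":0.0,"tx":0,"ty":0,"tz":0,"wx":0,"wy":0,"wz":0},{"fingers":0.0,"tx":0,"ty":0,"tz":0,"wx":0,"wy":0,"wz":0}]' && python3 -m creep '[{"fingers":0.0,"tx":0,"ty":0,"tz":-0.02,"wx":0,"wy":0,"wz":0},{"fingers":0.0,"tx":0,"ty":0,"tz":-0.06,"wx":0,"wy":0,"wz":0},{"fingers":0.0,"tx":0,"ty":0,"tz":-0.11,"wx":0,"wy":0,"wz":0},{"fingers":0.0,"tx":0,"ty":0,"tz":-0.16,"wx":0,"wy":0,"wz":0},{"fingers":0.0,"tx":0,"ty":0,"tz":-0.18,"wx":0,"wy":0,"wz":0}]'; python3 g.py 0.479 0.125 0.19 -2.6
```

```text
time_s: 13.9
tcp_pos: [0.4228, -0.0417, 0.0135]
orientation: [[0.978, -0.207, -0.002], [-0.207, -0.978, -0.001], [-0.002, 0.001, -1.0]]
force: [-0.1, -0.3, 0.1]
width: 0.419
grip_force: 0.0
time_s: 14.4
tcp_pos: [0.424, -0.0416, 0.0154]
orientation: [[0.978, -0.208, 0.003], [-0.208, -0.978, 0.001], [0.003, -0.001, -1.0]]
force: [-0.7, 1.7, 6.4]
width: 0.078
grip_force: 61.5
time_s: 15.02
tcp_pos: [0.4236, -0.0419, 0.1972]
orientation: [[0.978, -0.208, 0.005], [-0.208, -0.978, 0.002], [0.005, -0.003, -1.0]]
force: [0.9, -0.5, -3.8]
width: 0.073
grip_force: 60.3
t 15.03 pos [ 0.4236 -0.0419  0.1972] q [ 0.29  0.07 -0.51 -0.   -0.99  1.07] | d [ 0.0194 -0.1747  0.0077] w [-0.1 -0.3 -9.4] F [ 0.9 -0.5 -3.8] wd 0.0062 g 60.3
```

```bash
python3 -m creep '[{"fingers":0.0,"tx":0.004,"ty":-0.04,"tz":0,"wx":0,"wy":0,"wz":-2},{"fingers":0.0,"tx":0.009,"ty":-0.085,"tz":0,"wx":0,"wy":0,"wz":-5},{"fingers":0.0,"tx":0.014,"ty":-0.13,"tz":0,"wx":0,"wy":0,"wz":-8},{"fingers":0.0,"tx":0.018,"ty":-0.16,"tz":0.005,"wx":0,"wy":0,"wz":-9},{"fingers":0.0,"tx":0.0195,"ty":-0.1745,"tz":0.01,"wx":0,"wy":0,"wz":-9.4}]' >/dev/null; python3 -m creep '[{"fingers":0.0,"tx":0,"ty":0,"tz":0.01,"wx":0,"wy":0,"wz":0},{"fingers":0.0,"tx":0,"ty":0,"tz":0.02,"wx":0,"wy":0,"wz":0},{"fingers":0.0,"tx":0,"ty":0,"tz":0.025,"wx":0,"wy":0,"wz":0},{"fingers":0.0,"tx":0,"ty":0,"tz":0.025,"wx":0,"wy":0,"wz":0}]'; python3 g.py 0.479 0.125 0.148 -2.6
```

```text
time_s: 16.15
tcp_pos: [0.478, 0.1238, 0.1589]
orientation: [[0.999, -0.046, -0.001], [-0.046, -0.999, -0.001], [-0.001, 0.001, -1.0]]
force: [0.7, -0.6, -1.4]
width: 0.077
grip_force: 60.3
t 16.15 pos [0.478  0.1238 0.1589] q [ 0.58  0.23 -0.41 -0.   -0.93  0.94] | d [ 0.0009 -0.0012  0.0109] w [ 0.   0.  -0.1] F [ 0.7 -0.6 -1.4] wd 0.0066 g 60.3
```

```bash
python3 -m creep '[{"fingers":0.0,"tx":0.001,"ty":-0.001,"tz":0.004,"wx":0,"wy":0,"wz":0},{"fingers":0.0,"tx":0.001,"ty":-0.001,"tz":0.007,"wx":0,"wy":0,"wz":0},{"fingers":0.0,"tx":0.001,"ty":-0.001,"tz":0.008,"wx":0,"wy":0,"wz":0}]'|egrep 'tcp|force'; python3 -m creep '[{"fingers":0.0,"tx":0,"ty":0,"tz":0.002,"wx":0,"wy":0,"wz":0},{"fingers":0.0,"tx":0,"ty":0,"tz":0.002,"wx":0,"wy":0,"wz":0}]'|egrep 'tcp|force'; python3 -m creep '[{"fingers":0.0,"tx":0,"ty":0,"tz":0.0015,"wx":0,"wy":0,"wz":0},{"fingers":0.0,"tx":0,"ty":0,"tz":0.0015,"wx":0,"wy":0,"wz":0}]'|egrep 'tcp|force'
```

```text
tcp_pos: [0.4793, 0.1255, 0.1511]
force: [0.3, 0.8, -2.2]
grip_force: 60.3
tcp_pos: [0.4793, 0.1256, 0.1492]
force: [-0.8, 0.3, -2.0]
grip_force: 60.3
tcp_pos: [0.4793, 0.1256, 0.1477]
force: [0.2, 0.4, -2.6]
grip_force: 60.2
```

```bash
python3 -m creep '[{"fingers":0.0,"tx":0,"ty":0,"tz":0.0015,"wx":0,"wy":0,"wz":0},{"fingers":0.0,"tx":0,"ty":0,"tz":0.0015,"wx":0,"wy":0,"wz":0}]'|egrep 'tcp|force';python3 -m creep '[{"fingers":0.0,"tx":0,"ty":0,"tz":0.001,"wx":0,"wy":0,"wz":0},{"fingers":0.0,"tx":0,"ty":0,"tz":0.001,"wx":0,"wy":0,"wz":0}]'|egrep 'tcp|force'
```

```text
tcp_pos: [0.4795, 0.1256, 0.1474]
force: [-3.3, 0.0, 5.4]
grip_force: 61.4
tcp_pos: [0.4795, 0.1256, 0.1474]
force: [-6.2, 0.1, 10.8]
grip_force: 62.2
```

```bash
python3 -m creep '[{"fingers":0.02,"tx":0,"ty":0,"tz":-0.001,"wx":0,"wy":0,"wz":0},{"fingers":0.036,"tx":0,"ty":0,"tz":-0.001,"wx":0,"wy":0,"wz":0},{"fingers":0.036,"tx":0,"ty":0,"tz":-0.001,"wx":0,"wy":0,"wz":0}]'|egrep 'tcp|force' && python3 -m creep '[{"fingers":0.036,"tx":0,"ty":0,"tz":-0.02,"wx":0,"wy":0,"wz":0},{"fingers":0.036,"tx":0,"ty":0,"tz":-0.05,"wx":0,"wy":0,"wz":0},{"fingers":0.036,"tx":0,"ty":0,"tz":-0.07,"wx":0,"wy":0,"wz":0}]'|grep tcp;  python3 g.py 0.540 -0.144 0.19 0
```

```text
tcp_pos: [0.4795, 0.1256, 0.1461]
force: [0.2, -0.2, -0.5]
grip_force: 0.0
tcp_pos: [0.4799, 0.1257, 0.2174]
t 18.27 pos [0.4799 0.1257 0.2174] q [ 0.58  0.18 -0.32  0.   -1.07  0.94] | d [0.0723 0.2667 0.0274] w [-0.  -0.1 -2.6] F [ 0.7  0.1 -0.1] wd 0.0361 g 0.0
```

```bash
python3 -m creep '[{"fingers":0.06,"tx":0.013,"ty":0.05,"tz":0,"wx":0,"wy":0,"wz":-0.5},{"fingers":0.06,"tx":0.026,"ty":0.1,"tz":0,"wx":0,"wy":0,"wz":-1},{"fingers":0.06,"tx":0.04,"ty":0.15,"tz":0,"wx":0,"wy":0,"wz":-1.5},{"fingers":0.06,"tx":0.053,"ty":0.2,"tz":0,"wx":0,"wy":0,"wz":-2},{"fingers":0.06,"tx":0.067,"ty":0.25,"tz":0.005,"wx":0,"wy":0,"wz":-2.6}]' >/dev/null; python3 -m creep '[{"fingers":0.06,"tx":0.005,"ty":0.016,"tz":0,"wx":0,"wy":0,"wz":0},{"fingers":0.06,"tx":0.005,"ty":0.017,"tz":0.01,"wx":0,"wy":0,"wz":0},{"fingers":0.06,"tx":0.005,"ty":0.017,"tz":0.02,"wx":0,"wy":0,"wz":0},{"fingers":0.06,"tx":0.005,"ty":0.017,"tz":0.02,"wx":0,"wy":0,"wz":0}]'; python3 g.py 0.540 -0.144 0.122 0
python3 - <<'E'
from h import *
c=cam('side');a=c['img'][100:280,220:420,::-1];a=cv2.resize(a,None,fx=2,fy=2,interpolation=cv2.INTER_CUBIC)
t=cam('top');b=cv2.resize(t['img'][110:290,220:420,::-1],None,fx=2,fy=2,interpolation=cv2.INTER_CUBIC)
cv2.imwrite('pics/p5.png',np.hstack([a,b]))
h=cv2.cvtColor(c['img'],cv2.COLOR_RGB2GRAY)
E
```

```text
time_s: 19.4
tcp_pos: [0.5391, -0.1429, 0.1901]
orientation: [[1.0, 0.002, -0.003], [0.002, -1.0, 0.0], [-0.003, -0.0, -1.0]]
force: [0.3, -0.3, 0.4]
width: 0.704
grip_force: 0.0
t 19.4 pos [ 0.5391 -0.1429  0.1901] q [ 0.03  0.31 -0.22 -0.   -1.05  1.54] | d [0.0011 0.0011 0.0681] w [-0.   0.2  0.1] F [ 0.3 -0.3  0.4] wd 0.0601 g 0.0
```

View pics/p5.png

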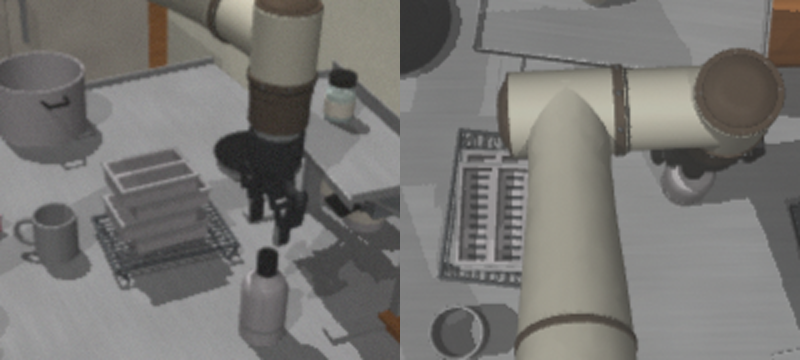

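The stack of three stands neatly stepped, and the open fingers straddle the line above the cap. Descending onto the cap.

```bash
python3 -m creep '[{"fingers":0.06,"tx":0.001,"ty":0.001,"tz":0.02,"wx":0,"wy":0,"wz":0},{"fingers":0.06,"tx":0.001,"ty":0.001,"tz":0.04,"wx":0,"wy":0,"wz":0},{"fingers":0.06,"tx":0.001,"ty":0.001,"tz":0.06,"wx":0,"wy":0,"wz":0},{"fingers":0.06,"tx":0.001,"ty":0.001,"tz":0.067,"wx":0,"wy":0,"wz":0},{"fingers":0.06,"tx":0.001,"ty":0.001,"tz":0.067,"wx":0,"wy":0,"wz":0}]' && python3 -m creep '[{"fingers":0.02,"tx":0,"ty":0,"tz":0,"wx":0,"wy":0,"wz":0},{"fingers":0.02,"tx":0,"ty":0,"tz":0,"wx":0,"wy":0,"wz":0},{"fingers":0.0,"tx":0,"ty":0,"tz":0,"wx":0,"wy":0,"wz":0},{"fingers":0.0,"tx":0,"ty":0,"tz":0,"wx":0,"wy":0,"wz":0}]' && python3 -m creep '[{"fingers":0.0,"tx":0,"ty":0,"tz":-0.01,"wx":0,"wy":0,"wz":0},{"fingers":0.0,"tx":0,"ty":0,"tz":-0.03,"wx":0,"wy":0,"wz":0},{"fingers":0.0,"tx":0,"ty":0,"tz":-0.05,"wx":0,"wy":0,"wz":0},{"fingers":0.0,"tx":0,"ty":0,"tz":-0.06,"wx":0,"wy":0,"wz":0}]'; python3 g.py 0.45 -0.382 0.18 0
cat > sp.py <<'E'
from h import *
c=cam('top'); g=cv2.cvtColor(c['img'],cv2.COLOR_RGB2GRAY); r=c['img'].astype(int)
m=((g<95)&(np.ptp(r,axis=2)<25)).astype(np.uint8); m[:170]=0;m[:,:400]=0;m[300:]=0;m[:,500:]=0
m=cv2.morphologyEx(m,cv2.MORPH_OPEN,np.ones((3,3)))
n,l,s,ce=cv2.connectedComponentsWithStats(m);k=1+np.argmax(s[1:,4]);print(s[k],ce[k]); print('spill',rect(c,l==k,.01), 'floor px',g[235,443])
cv2.imwrite('pics/sp.png',c['img'][:,:,::-1])
E
python3 sp.py
```

```text
time_s: 20.12
tcp_pos: [0.5412, -0.145, 0.1245]
orientation: [[1.0, 0.001, 0.0], [0.001, -1.0, -0.0], [0.0, 0.0, -1.0]]
force: [0.6, 1.1, 0.4]
width: 0.7
grip_force: 0.0
time_s: 20.62
tcp_pos: [0.5419, -0.1452, 0.1255]
orientation: [[1.0, 0.0, 0.003], [0.0, -1.0, -0.0], [0.003, 0.0, -1.0]]
force: [-0.7, 1.5, 5.9]
width: 0.358
grip_force: 59.6
time_s: 21.12
tcp_pos: [0.5405, -0.1452, 0.1844]
orientation: [[1.0, -0.001, -0.001], [-0.001, -1.0, 0.0], [-0.001, -0.0, -1.0]]
force: [-0.5, -0.0, -4.4]
width: 0.357
grip_force: 59.7
t 21.12 pos [ 0.5405 -0.1452  0.1844] q [ 0.03  0.31 -0.22 -0.   -1.03  1.54] | d [-0.0903  0.2368  0.0044] w [-0.  0. -0.] F [-0.5 -0.  -4.4] wd 0.0305 g 59.7
[ 400  170   79   89 4788] [438.09837093 213.58312448]
spill (array([ 0.4962, -0.3848]), 0.2558, 0.2417, -82.1) floor px 82
```

```bash
cat > sp.py <<'E'
from h import *
def meas(c,img,seed,box,z):
    a=img.astype(int); d=np.abs(cv2.GaussianBlur(img,(3,3),0).astype(int)-ref(img,seed)).max(2)
    m=(d<14).astype(np.uint8); b=np.zeros_like(m); b[box[1]:box[3],box[0]:box[2]]=1; m&=b
    n,l,s,ce=cv2.connectedComponentsWithStats(m,connectivity=4)
    k=1+np.argmax(s[1:,4]); return s[k].tolist(),ce[k].round(1),rect(c,l==k,z)
def ref(img,p): return np.median(img[p[1]-4:p[1]+5,p[0]-4:p[0]+5].reshape(-1,3),axis=0)
if __name__=='__main__':
    s=cam('side'); s0=cv2.imread('pics/side0.png')[:,:,::-1]; t=cam('top'); t0=cv2.imread('pics/top0.png')[:,:,::-1]
    for im in(s0,s['img']): print('side',ref(im,(368,332)),meas(s,im,(368,332),(300,270,440,390),.005))
    for im in(t0,t['img']): print('top',ref(im,(443,232)),meas(t,im,(443,232),(390,180,500,280),.005))
    a=s['img'][240:380,300:440].astype(int)-s0[240:380,300:440]; print('side diff',(abs(a).max(2)>25).sum())
    print('table shadow px top',t['img'][200:206,405:409].reshape(-1,3)[:3].tolist())
E
python3 sp.py
```

```text
side [81. 85. 88.] ([337, 308, 64, 53, 1827], array([368.3, 333.2]), (array([ 0.449 , -0.3849]), 0.1265, 0.1224, 11.2))
side [79. 82. 85.] ([300, 270, 140, 120, 4137], array([365., 325.]), (array([ 0.4426, -0.3201]), 0.4125, 0.3295, -7.0))
top [81. 84. 85.] ([415, 203, 58, 55, 2154], array([442.7, 229.9]), (array([ 0.4509, -0.3838]), 0.1466, 0.1401, -79.1))
top [79. 82. 84.] ([390, 181, 86, 79, 2310], array([438.8, 218.4]), (array([ 0.4762, -0.3474]), 0.2589, 0.227, 82.3))
side diff 5995
table shadow px top [[93, 93, 92], [91, 91, 91], [92, 92, 91]]
```

```bash
python3 - <<'E'
from h import *
c=cam('side');a=cv2.resize(c['img'][230:380,300:440,::-1],(400,428),interpolation=cv2.INTER_CUBIC)
t=cam('top');b=cv2.resize(t['img'][160:310,370:510,::-1],(400,428),interpolation=cv2.INTER_CUBIC)
cv2.imwrite('pics/p6.png',cv2.convertScaleAbs(np.hstack([a,b]),alpha=1.5))
E
```

```text
(no output)
```

View pics/p6.png

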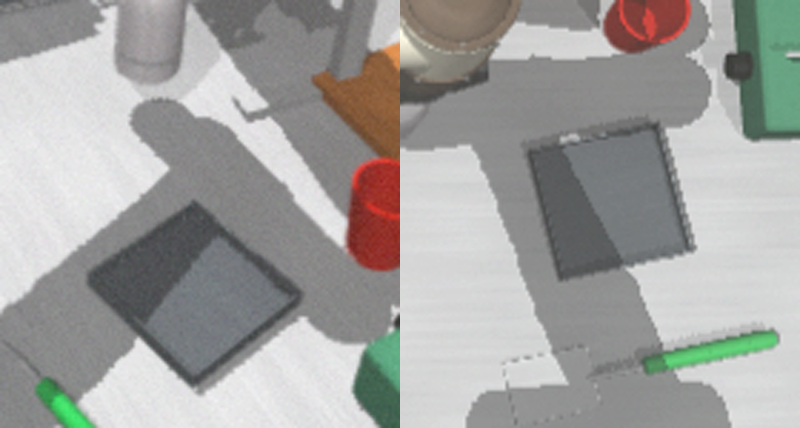

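The spill tray is where it was. Its rim corners in the top view are about (415,212), (460,203), (473,246) and (426,258), giving a centre of (0.450,-0.383). Carrying the bottle there.

```bash
python3 -m creep '[{"fingers":0.0,"tx":-0.01,"ty":0.025,"tz":-0.005,"wx":0,"wy":0,"wz":0},{"fingers":0.0,"tx":-0.028,"ty":0.075,"tz":-0.01,"wx":0,"wy":0,"wz":0},{"fingers":0.0,"tx":-0.048,"ty":0.125,"tz":-0.01,"wx":0,"wy":0,"wz":0},{"fingers":0.0,"tx":-0.067,"ty":0.175,"tz":-0.01,"wx":0,"wy":0,"wz":0},{"fingers":0.0,"tx":-0.083,"ty":0.215,"tz":-0.01,"wx":0,"wy":0,"wz":0}]' && python3 -m creep '[{"fingers":0.0,"tx":-0.007,"ty":0.018,"tz":0,"wx":0,"wy":0,"wz":0},{"fingers":0.0,"tx":-0.008,"ty":0.022,"tz":0.01,"wx":0,"wy":0,"wz":0},{"fingers":0.0,"tx":-0.008,"ty":0.022,"tz":0.03,"wx":0,"wy":0,"wz":0},{"fingers":0.0,"tx":-0.008,"ty":0.022,"tz":0.03,"wx":0,"wy":0,"wz":0}]'; python3 g.py 0.45 -0.3825 0.13 0
```

```text
time_s: 22.0
tcp_pos: [0.4565, -0.3617, 0.1931]
orientation: [[1.0, -0.001, -0.002], [-0.001, -1.0, 0.001], [-0.002, -0.001, -1.0]]
force: [0.9, 0.3, -5.4]
width: 0.356
grip_force: 60.4
time_s: 22.5
tcp_pos: [0.4489, -0.3802, 0.1616]
orientation: [[1.0, 0.001, -0.005], [0.001, -1.0, 0.004], [-0.005, -0.004, -1.0]]
force: [-0.9, 0.9, -3.0]
width: 0.358
grip_force: 60.5
t 22.5 pos [ 0.4489 -0.3802  0.1616] q [-0.43  0.38 -0.18 -0.   -1.01  2.  ] | d [0.0013 0.0024 0.0316] w [-0.2  0.3  0. ] F [-0.9  0.9 -3. ] wd 0.0306 g 60.5
```

```bash
python3 -m creep '[{"fingers":0.0,"tx":0.001,"ty":0.002,"tz":0.01,"wx":0,"wy":0,"wz":0},{"fingers":0.0,"tx":0.001,"ty":0.002,"tz":0.02,"wx":0,"wy":0,"wz":0},{"fingers":0.0,"tx":0.001,"ty":0.002,"tz":0.026,"wx":0,"wy":0,"wz":0},{"fingers":0.0,"tx":0.001,"ty":0.002,"tz":0.028,"wx":0,"wy":0,"wz":0}]'|egrep 'tcp|force'; python3 -m creep '[{"fingers":0.0,"tx":0,"ty":0,"tz":0.002,"wx":0,"wy":0,"wz":0},{"fingers":0.0,"tx":0,"ty":0,"tz":0.003,"wx":0,"wy":0,"wz":0}]'|egrep 'tcp|force'; python3 -m creep '[{"fingers":0.0,"tx":0,"ty":0,"tz":0.001,"wx":0,"wy":0,"wz":0},{"fingers":0.0,"tx":0,"ty":0,"tz":0.002,"wx":0,"wy":0,"wz":0}]'|egrep 'tcp|force'
```

```text
tcp_pos: [0.4507, -0.384, 0.1358]
force: [0.7, -0.6, -4.8]
grip_force: 60.8
tcp_pos: [0.451, -0.3843, 0.1335]
force: [-1.1, -0.2, -5.0]
grip_force: 60.8
tcp_pos: [0.451, -0.3843, 0.1314]
force: [-0.4, -0.4, -4.6]
grip_force: 60.8
```

```bash
python3 -m creep '[{"fingers":0.0,"tx":0,"ty":0,"tz":0.001,"wx":0,"wy":0,"wz":0},{"fingers":0.0,"tx":0,"ty":0,"tz":0.002,"wx":0,"wy":0,"wz":0}]'|egrep 'tcp|force'; python3 -m creep '[{"fingers":0.0,"tx":0,"ty":0,"tz":0.001,"wx":0,"wy":0,"wz":0},{"fingers":0.0,"tx":0,"ty":0,"tz":0.0015,"wx":0,"wy":0,"wz":0}]'|egrep 'tcp|force'
```

```text
tcp_pos: [0.451, -0.3842, 0.1293]
force: [-0.2, -0.2, -4.9]
grip_force: 60.8
tcp_pos: [0.4511, -0.3843, 0.1286]
force: [-1.7, 1.6, 1.3]
grip_force: 61.3
```

```bash
python3 -m creep '[{"fingers":0.04,"tx":0,"ty":0,"tz":0,"wx":0,"wy":0,"wz":0},{"fingers":0.06,"tx":0,"ty":0,"tz":0,"wx":0,"wy":0,"wz":0},{"fingers":0.06,"tx":0,"ty":0,"tz":0,"wx":0,"wy":0,"wz":0}]'|egrep 'tcp|force' && python3 -m creep '[{"fingers":0.06,"tx":0,"ty":0,"tz":-0.02,"wx":0,"wy":0,"wz":0},{"fingers":0.06,"tx":0,"ty":0,"tz":-0.05,"wx":0,"wy":0,"wz":0},{"fingers":0.06,"tx":0,"ty":0,"tz":-0.1,"wx":0,"wy":0,"wz":0},{"fingers":0.06,"tx":0,"ty":0,"tz":-0.15,"wx":0,"wy":0,"wz":0}]'|grep tcp
python3 - <<'E'
from h import *
q=np.array([[.6704,.1371],[.6205,-.2199],[.7873,-.2426],[.8382,.1148]]);print('c',q.mean(0))
y=(q[0]-q[1]+q[3]-q[2]);y/=np.linalg.norm(y);x=np.array([y[1],-y[0]]);print('x',x,'yaw',np.degrees(np.arctan2(x[1],x[0])))
fm=(q[0]+q[1])/2; o=fm+.08*x; o2=(q[2]+q[3])/2-.08*x; print('o',o,o2)
for oo in(o,o2): print('edge',oo-.056*x-.1*y,'front lip',oo-.08*x-.1*y)
E
python3 g.py 0.45 -0.2 0.3 0
```

```text
tcp_pos: [0.4513, -0.3845, 0.1282]
force: [-0.3, -0.1, -0.5]
grip_force: 0.0
tcp_pos: [0.4508, -0.3842, 0.2793]
c [ 0.7291  -0.05265]
x [ 0.99019197 -0.13971354] yaw -8.031270152564439
o [ 0.72466536 -0.05257708] [ 0.73353464 -0.05272292]
edge [ 0.65524325 -0.14377232] front lip [ 0.63147865 -0.1404192 ]
edge [ 0.66411254 -0.14391816] front lip [ 0.64034793 -0.14056503]
t 24.88 pos [ 0.4508 -0.3842  0.2793] q [-0.43  0.3   0.    0.   -1.27  2.  ] | d [-0.0008 -0.1842 -0.0207] w [ 0.  0. -0.] F [ 0.9 -0.6  0.4] wd 0.0599 g 0.0
```

```bash
python3 -m creep '[{"fingers":0.0,"tx":0,"ty":-0.06,"tz":0,"wx":0,"wy":0,"wz":0},{"fingers":0.0,"tx":0,"ty":-0.12,"tz":0,"wx":0,"wy":0,"wz":0},{"fingers":0.0,"tx":0,"ty":-0.18,"tz":0,"wx":0,"wy":0,"wz":0},{"fingers":0.0,"tx":0,"ty":-0.24,"tz":0,"wx":0,"wy":0,"wz":0},{"fingers":0.0,"tx":0,"ty":-0.29,"tz":0,"wx":0,"wy":0,"wz":0}]' |grep tcp; python3 -m creep '[{"fingers":0.0,"tx":0,"ty":0,"tz":0,"wx":0,"wy":8,"wz":0},{"fingers":0.0,"tx":0,"ty":0,"tz":0,"wx":0,"wy":16,"wz":0},{"fingers":0.0,"tx":0,"ty":0,"tz":0,"wx":0,"wy":24,"wz":0},{"fingers":0.0,"tx":0,"ty":0,"tz":0,"wx":0,"wy":32,"wz":0},{"fingers":0.0,"tx":0,"ty":0,"tz":0,"wx":0,"wy":40,"wz":0}]'; python3 g.py 0.45 -0.09 0.28 0
python3 - <<'E'
from h import *
x=np.array([.9902,-.1397]);y=-np.array([x[1],-x[0]])*1.0; y=np.array([.1397,.9902])
def P(o,a,b,h): return [*(o+a*x+b*y),h]
o=np.array([.7247,-.0526])
s=cam('side');t=cam('top')
a=cv2.resize(s['img'][120:270,330:480,::-1],(400,400),interpolation=cv2.INTER_CUBIC)
b=cv2.resize(t['img'][60:210,250:430,::-1],(400,333),interpolation=cv2.INTER_CUBIC); b=cv2.copyMakeBorder(b,0,67,0,0,0)
a=cv2.convertScaleAbs(a,alpha=1.5)
for nm,p in dict(e1=P(o,-.056,-.125,.201),e2=P(o,-.056,-.075,.201),l1=P(o,-.08,-.18,.255),l2=P(o,-.08,.18,.255),l3=P(o,-.08,-.18,.27),l4=P(o,-.08,.18,.27),b1=P(o,.08,-.18,.27),b2=P(o,.08,.18,.27)).items():
    u,v=proj(s,p); print(nm,np.round(p,3),round(u,1),round(v,1)); cv2.circle(a,(int((u-330)*400/150),int((v-120)*400/150)),2,(0,0,255),-1)
    u,v=proj(t,p); cv2.circle(b,(int((u-250)*400/180),int((v-60)*400/180)),2,(0,0,255),-1)
cv2.imwrite('pics/p7.png',np.hstack([a,b]))
E
```

```text
tcp_pos: [0.4508, -0.0923, 0.2783]
time_s: 26.12
tcp_pos: [0.4516, -0.0925, 0.2799]
orientation: [[0.761, 0.003, 0.649], [0.0, -1.0, 0.004], [0.649, -0.003, -0.761]]
force: [1.0, -3.1, 1.1]
width: -0.001
grip_force: 0.0
t 26.12 pos [ 0.4516 -0.0925  0.2799] q [ 0.18 -0.25 -0.93  0.52 -0.23  0.92] | d [-0.0011 -0.0025 -0.0011] w [ -0.2 -40.5   0.1] F [ 1.  -3.1  1.1] wd -0.0001 g 0.0
e1 [ 0.652 -0.169  0.201] 391.1 208.5
e2 [ 0.659 -0.119  0.201] 383.2 199.3
l1 [ 0.62  -0.22   0.255] 395.4 205.5
l2 [0.671 0.137 0.255] 344.2 147.1
l3 [ 0.62 -0.22  0.27] 396.1 201.0
l4 [0.671 0.137 0.27 ] 344.4 143.2
b1 [ 0.779 -0.242  0.27 ] 445.6 190.9
b2 [0.829 0.114 0.27 ] 386.3 137.0
```

View pics/p7.png

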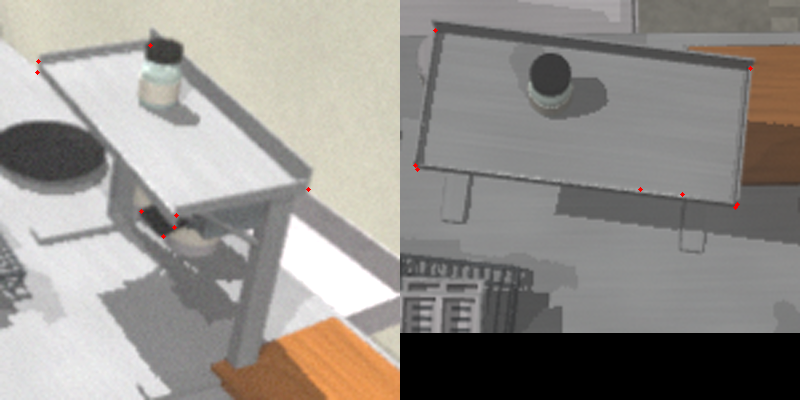

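The shelf model fits: the projected paddle edge points land on the black paddle's front edge in the side view, and the lip corners match in both views. Staging next, tilted, in front of and below the paddle. I'll also re-check the stack and bottle numerically on the way.

```bash
cat > g2.py <<'E'
import sys
from h import *
from scipy.spatial.transform import Rotation as Ro
f,h,yaw,dn=map(float,sys.argv[1:5])  # f: ahead of paddle edge (shelf x), h: height of TCP
s=telemetry.sense();R=np.array(s['orientation']);a=np.radians(yaw);b=np.radians(dn)
F=np.array([np.cos(a),np.sin(a),0]);Z=np.array([0,0,1.]);z=np.cos(b)*F-np.sin(b)*Z;x=np.sin(b)*F+np.cos(b)*Z
T=np.stack([x,np.cross(z,x),z],1); p=np.array([.6555,-.144,0])+f*np.array([.9902,-.1397,0])+h*Z
print('pos',s['tcp_pos'].round(4),'q',s['qpos'].round(2),'F',s['force'].round(1),'d',(R.T@(p-s['tcp_pos'])).round(4),'w',Ro.from_matrix(R.T@T).as_rotvec(degrees=True).round(1),'up',(R.T@Z).round(3),'fwd',(R.T@[.9902,-.1397,0]).round(3))
E
python3 g2.py -0.077 0.166 -12 50
```

```text
pos [ 0.4422 -0.096   0.2688] q [ 0.18 -0.25 -0.95  0.52 -0.23  0.93] F [-0.8 -0.5 -1.4] d [0.0412 0.0369 0.1664] w [-7.5  0.8  9.4] up [ 0.632  0.003 -0.775] fwd [0.767 0.139 0.626]
```

```bash
python3 -m creep '[{"fingers":0.0,"tx":0.008,"ty":0.007,"tz":0.03,"wx":-2,"wy":0,"wz":2},{"fingers":0.0,"tx":0.017,"ty":0.015,"tz":0.07,"wx":-4,"wy":0,"wz":4},{"fingers":0.0,"tx":0.027,"ty":0.024,"tz":0.11,"wx":-6,"wy":0,"wz":7},{"fingers":0.0,"tx":0.036,"ty":0.032,"tz":0.145,"wx":-7.5,"wy":0.8,"wz":9},{"fingers":0.0,"tx":0.041,"ty":0.037,"tz":0.165,"wx":-7.5,"wy":0.8,"wz":9.4}]'; python3 -m creep '[{"fingers":0.0,"tx":0,"ty":0,"tz":0,"wx":0,"wy":0,"wz":0},{"fingers":0.0,"tx":0,"ty":0,"tz":0,"wx":0,"wy":0,"wz":0}]' >/dev/null; python3 g2.py -0.077 0.166 -12 50; python3 - <<'E'
from sp import *
t=cam('top'); t0=cv2.imread('pics/top0.png')[:,:,::-1]
print('top',meas(t,t['img'],(462,245),(390,180,500,280),.005))
g=cv2.cvtColor(t['img'],cv2.COLOR_RGB2GRAY);m=np.zeros_like(g);m[205:245,425:470]=1;m&=(g<55)
n,l,s,ce=cv2.connectedComponentsWithStats(m);print(s[1:],[onz(t,*p,.156).round(3) for p in ce[1:]])
E
```

```text
time_s: 26.85
tcp_pos: [0.594, -0.1485, 0.2346]
orientation: [[0.793, -0.186, 0.58], [-0.171, -0.982, -0.081], [0.584, -0.035, -0.811]]
force: [-0.1, -0.7, 0.2]
width: -0.002
grip_force: 0.0
pos [ 0.5919 -0.1475  0.2344] q [ 0.02  0.11 -0.71  0.6  -0.16  0.78] F [-0.   0.3  0.7] d [-0.0524 -0.0093  0.047 ] w [-2.4  4.3 -0.2] up [ 0.584 -0.035 -0.811] fwd [ 0.81  -0.047  0.585]
top ([415, 206, 55, 54, 1749], array([439.8, 232.3]), (array([ 0.4464, -0.3784]), 0.1472, 0.1415, -79.2))
[[435 211   1   1   1]
 [437 210   6   2   6]
 [426 213   3   1   3]
 [431 212   3   1   3]
 [440 212   2   1   2]
 [438 214   2   1   2]
 [432 216   1   1   1]
 [449 219  20  25 160]] [array([ 0.487, -0.323,  0.156]), array([ 0.489, -0.335,  0.156]), array([ 0.482, -0.301,  0.156]), array([ 0.485, -0.315,  0.156]), array([ 0.484, -0.337,  0.156]), array([ 0.479, -0.332,  0.156]), array([ 0.474, -0.314,  0.156]), array([ 0.442, -0.38 ,  0.156])]
```

```bash
cat > kin.py <<'E'
from h import *
from scipy.optimize import least_squares
D=[([.2431,.5755,.2308],[1.43,.385,.007]),([.5996,.3707,.149],[.78,.58,.12]),([.4935,.1586,.1629],[.62,.27,-.35]),([.4807,.1284,.1018],[.59,.31,-.47]),([.4193,.3582,.1486],[1.,.34,-.29]),([.4199,.3613,.1773],[1.,.31,-.25]),([.5015,.125,.1294],[.56,.31,-.4]),([.5056,.1249,.1749],[.55,.26,-.33]),([.4236,-.0416,.1495],[.29,.13,-.58]),([.478,.1238,.1589],[.58,.23,-.41]),([.5391,-.1429,.1901],[.03,.31,-.22]),([.4489,-.3802,.1616],[-.43,.38,-.18])]
zt=[np.array([0,0,-1.])]*len(D)
D+=[([.4422,-.096,.2688],[.18,-.25,-.95]),([.5919,-.1475,.2344],[.02,.11,-.71])]
zt+=[np.array([.632,0,-.775]),np.array([.58,-.081,-.811])]
def W(p,q):
    a,b,h,d,L,r0=p; r=r0+a*np.sin(q[1])+b*np.cos(q[1]-q[2]); z=h+a*np.cos(q[1])-b*np.sin(q[1]-q[2])
    c,s=np.cos(q[0]),np.sin(q[0]); return np.array([r*c+d*s,r*s-d*c,z])
zt[-2]=np.array([.635,0,-.775])
res=least_squares(lambda p:np.concatenate([W(p,q)-(np.array(t)-p[4]*z) for (t,q),z in zip(D,zt)]),[.45,.45,.25,.15,.25,0])
p=res.x
def ik(T,z):
    w=np.array(T)-p[4]*z
    s=least_squares(lambda q:W(p,q)-w,[0,.2,-.6]); q=s.x
    F=np.array([np.cos(q[0])*np.cos(q[1]-q[2]),np.sin(q[0])*np.cos(q[1]-q[2]),-np.sin(q[1]-q[2])])
    dn=np.array([-np.cos(q[0])*np.sin(q[1]-q[2]),-np.sin(q[0])*np.sin(q[1]-q[2]),-np.cos(q[1]-q[2])]); rt=np.array([np.sin(q[0]),-np.cos(q[0]),0])
    return q.round(2),np.arccos(z@F).round(3),np.arctan2(z@rt,z@dn).round(2),np.abs(s.fun).max().round(4)
if __name__=='__main__':
    print(p.round(3),np.abs(res.fun).max()); print(ik(D[-1][0],zt[-1]),'real q4 -.16 q3 .6'); print(ik(D[-2][0],zt[-2]),'real -.23 .52')
    for yaw in(-30,-26,-22,-18,0,8,15):
      for dn in(25,30,35,40,45,50):
        a,b=np.radians([yaw,dn]);F=np.array([np.cos(a),np.sin(a),0]);Z=np.array([0,0,1.]);z=np.cos(b)*F-np.sin(b)*Z;x=np.sin(b)*F+np.cos(b)*Z
        e=np.array([.6555,-.144,.208])-.0145*x+.006*z; r=ik(e,z); print(yaw,dn,*r) if r[1]>.18 else 0
E
python3 kin.py
```

```text
[0.608 0.375 0.221 0.154 0.42  0.025] 0.03353740398092794
(array([ 0.12,  0.05, -0.69]), np.float64(0.265), np.float64(0.6), np.float64(0.0)) real q4 -.16 q3 .6
(array([ 0.38, -0.37, -0.91]), np.float64(0.437), np.float64(0.58), np.float64(0.0)) real -.23 .52
-30 25 [ 0.63  0.54 -1.16] 1.19 2.04 0.0
-30 30 [ 0.58  0.42 -1.07] 1.012 1.99 0.0
-30 35 [ 0.53  0.33 -0.98] 0.852 1.9 0.0
-30 40 [ 0.48  0.27 -0.88] 0.716 1.75 0.0
-30 45 [ 0.42  0.24 -0.79] 0.611 1.55 0.0
-30 50 [ 0.37  0.22 -0.7 ] 0.547 1.29 0.0
-26 25 [ 0.59  0.56 -1.21] 1.238 2.17 0.0
-26 30 [ 0.54  0.42 -1.11] 1.022 2.12 0.0
-26 35 [ 0.49  0.32 -1.01] 0.834 2.03 0.0
-26 40 [ 0.44  0.26 -0.91] 0.677 1.88 0.0
-26 45 [ 0.38  0.23 -0.81] 0.556 1.66 0.0
-26 50 [ 0.33  0.21 -0.72] 0.484 1.36 0.0
-22 25 [ 0.53  0.57 -1.25] 1.296 2.3 0.0
-22 30 [ 0.49  0.42 -1.14] 1.037 2.26 0.0
-22 35 [ 0.44  0.31 -1.03] 0.819 2.18 0.0
-22 40 [ 0.39  0.25 -0.93] 0.639 2.03 0.0
-22 45 [ 0.34  0.22 -0.83] 0.501 1.79 0.0
-22 50 [ 0.29  0.2  -0.73] 0.42 1.43 0.0
-18 25 [ 0.46  0.58 -1.28] 1.354 2.43 0.0
-18 30 [ 0.42  0.42 -1.16] 1.051 2.41 0.0
-18 35 [ 0.38  0.31 -1.05] 0.805 2.33 0.0
-18 40 [ 0.34  0.24 -0.94] 0.602 2.18 0.0
-18 45 [ 0.29  0.21 -0.84] 0.445 1.93 0.0
-18 50 [ 0.25  0.19 -0.74] 0.352 1.52 0.0
0 25 [ 0.04  0.56 -1.22] 1.347 3.11 0.0
0 30 [ 0.03  0.42 -1.12] 1.01 3.11 0.0
0 35 [ 0.03  0.32 -1.02] 0.725 3.1 0.0
0 40 [ 0.03  0.26 -0.92] 0.476 3.09 0.0
0 45 [ 0.03  0.22 -0.82] 0.256 3.06 0.0
8 25 [-0.15  0.54 -1.12] 1.217 -2.86 0.0
8 30 [-0.13  0.42 -1.04] 0.941 -2.85 0.0
8 35 [-0.12  0.34 -0.95] 0.691 -2.81 0.0
8 40 [-0.1   0.28 -0.86] 0.468 -2.72 0.0
8 45 [-0.09  0.25 -0.77] 0.273 -2.51 0.0
15 25 [-0.28  0.53 -1.01] 1.114 -2.59 0.0
15 30 [-0.26  0.44 -0.95] 0.89 -2.55 0.0
15 35 [-0.23  0.37 -0.87] 0.682 -2.48 0.0
15 40 [-0.21  0.32 -0.8 ] 0.496 -2.33 0.0
15 45 [-0.18  0.28 -0.72] 0.345 -2.04 0.0
15 50 [-0.15  0.26 -0.63] 0.263 -1.49 0.0
```

```bash
python3 - <<'E'
import re
s=open('kin.py').read()
s=s.replace("a,b,h,d,L,r0=p; r=r0+a*np.sin(q[1])+b*np.cos(q[1]-q[2]); z=h+a*np.cos(q[1])-b*np.sin(q[1]-q[2])",
"a,b,h,d,L,r0,e=p; g=q[1]-q[2]; r=r0+a*np.sin(q[1])+b*np.cos(g)+e*np.sin(g); z=h+a*np.cos(q[1])-b*np.sin(g)+e*np.cos(g)").replace("[.45,.45,.25,.15,.25,0])","[.45,.45,.25,.15,.25,0,0])")
s=s.replace("print(p.round(3)","print((res.fun.reshape(-1,3)*1000).round());print(p.round(3)")
open('kin.py','w').write(s)
E
python3 kin.py | head -22; python3 -c "
from h import *; s=telemetry.sense(); print(s['qpos'],s['tcp_pos'],s['orientation'][:,2])"
```

```text
[[ -6.   1.  -7.]
 [  2.   8.  -7.]
 [ -4.   2.   6.]
 [ -1.   7.  16.]
 [ -4.   4.   4.]
 [ -5.  -0.   3.]
 [ -2.   6.   7.]
 [ -5.   1.   4.]
 [ -9.   5.  10.]
 [ -6.   2.  10.]
 [ -0.   5.  -1.]
 [  3.   4.   4.]
 [ 12. -26. -26.]
 [ -0. -33. -23.]]
[ 0.601  0.376  0.24   0.154  0.419  0.035 -0.016] 0.03347664572956474
(array([ 0.12,  0.05, -0.69]), np.float64(0.263), np.float64(0.61), np.float64(0.0)) real q4 -.16 q3 .6
(array([ 0.38, -0.38, -0.91]), np.float64(0.445), np.float64(0.57), np.float64(0.0)) real -.23 .52
-30 25 [ 0.63  0.6  -1.15] 1.214 2.06 0.0
-30 30 [ 0.58  0.46 -1.06] 1.026 2.01 0.0
-30 35 [ 0.53  0.36 -0.97] 0.859 1.92 0.0
-30 40 [ 0.48  0.3  -0.88] 0.718 1.77 0.0
-30 45 [ 0.42  0.25 -0.79] 0.61 1.57 0.0
[ 0.01897615  0.11035987 -0.70852252  0.60401459 -0.16129245  0.78506946] [ 0.59147555 -0.14748172  0.2344894 ] [ 0.57925798 -0.0802326  -0.81118612]
```

```bash
cat > kin.py <<'E'
from h import *
from scipy.optimize import least_squares
D=[([.2431,.5755,.2308],[1.43,.385,.007,0,-1.194]),([.5996,.3707,.149],[.78,.58,.12,0,-1.12]),([.4935,.1586,.1629],[.62,.27,-.35,0,-.96]),([.4807,.1284,.1018],[.59,.31,-.47,0,-.79]),([.4193,.3582,.1486],[1.,.34,-.29,0,-.95]),([.4199,.3613,.1773],[1.,.31,-.25,0,-1.01]),([.5015,.125,.1294],[.56,.31,-.4,0,-.87]),([.5056,.1249,.1749],[.55,.26,-.33,0,-.98]),([.4236,-.0416,.1495],[.29,.13,-.58,0,-.86]),([.478,.1238,.1589],[.58,.23,-.41,0,-.93]),([.5391,-.1429,.1901],[.03,.31,-.22,0,-1.05]),([.4489,-.3802,.1616],[-.43,.38,-.18,0,-1.01]),([.4508,-.3842,.2793],[-.43,.3,0,0,-1.27]),([.4422,-.096,.2688],[.18,-.25,-.95,.52,-.23]),([.59147,-.14748,.23449],[.019,.1104,-.7085,.604,-.1613])]
def fk(p,q):
    a,b,h,d,L,r0,e,dw=p; g=q[1]-q[2]; c,s=np.cos(q[0]),np.sin(q[0]); u=np.array([c,s,0]); Z=np.array([0,0,1.])
    F=np.cos(g)*u-np.sin(g)*Z; dn=-np.sin(g)*u-np.cos(g)*Z; rt=np.array([s,-c,0])
    B=np.cos(q[3])*dn+np.sin(q[3])*rt; A=np.cos(q[3])*rt-np.sin(q[3])*dn
    z=np.cos(q[4])*F-np.sin(q[4])*B
    return r0*u+h*Z+a*(np.sin(q[1])*u+np.cos(q[1])*Z)+b*F-e*dn+d*rt+dw*A+L*z, z
res=least_squares(lambda p:np.concatenate([fk(p,q)[0]-t for t,q in D]),[.45,.45,.25,.1,.25,0,0,.05]); p=res.x
lo,hi=[-3.14,-1.21,-1.07,-3.16,-2.99],[3.14,2.06,1.41,2.05,-.16]
def ik(T,z,q0):
    s=least_squares(lambda q:np.concatenate([fk(p,q)[0]-T,.3*(fk(p,q)[1]-z)]),q0,bounds=(lo,hi)); return s.x.round(2),np.abs(s.fun).max().round(4)
def pose(yaw,dn,c=.006,h=.208):
    a,b=np.radians([yaw,dn]);F=np.array([np.cos(a),np.sin(a),0]);Z=np.array([0,0,1.]);z=np.cos(b)*F-np.sin(b)*Z;x=np.sin(b)*F+np.cos(b)*Z
    return np.array([.6555,-.144,h])-.0145*x+c*z,z
if __name__=='__main__':
    print((res.fun.reshape(-1,3)*1000).round().tolist());print(p.round(3))
    for yaw in(-32,-26,-20,-14,-8,0,8,15):
      for dn in(30,35,40,45,50):
       for q0 in([.1,.2,-.7,.6,-.4],[.1,.2,-.7,1.6,-.4],[0,.3,-.7,-2.7,-.4]):
        r=ik(*pose(yaw,dn),q0); print(yaw,dn,*r) if r[1]<.002 and r[0][4]<-.17 else 0
E
python3 kin.py
```

```text
[[-0.0, 1.0, 1.0], [0.0, -1.0, -0.0], [-1.0, -3.0, -0.0], [1.0, 2.0, 3.0], [-0.0, -1.0, -1.0], [1.0, -1.0, 0.0], [-2.0, 0.0, -3.0], [1.0, -1.0, -0.0], [-1.0, 1.0, -1.0], [1.0, -1.0, 3.0], [-0.0, -0.0, -2.0], [1.0, -1.0, 2.0], [1.0, 1.0, -0.0], [-0.0, 1.0, -3.0], [1.0, 0.0, 1.0]]
[ 0.569  0.424  0.16  -0.001  0.3   -0.003  0.001  0.16 ]
-32 50 [-0.23  0.25 -0.77  2.05 -0.24] 0.0016
-32 50 [-0.23  0.25 -0.77  2.05 -0.24] 0.0016
-26 30 [-0.46  0.3  -0.71 -3.13 -0.49] 0.0
-26 35 [-0.46  0.28 -0.66 -3.12 -0.32] 0.0
-20 30 [-0.5   0.29 -0.59 -2.77 -0.37] 0.0
-14 30 [-0.46  0.27 -0.44 -2.3  -0.26] 0.0
-8 30 [-0.39  0.27 -0.34 -1.89 -0.23] 0.0
-8 30 [-0.39  0.27 -0.34 -1.89 -0.23] 0.0
0 30 [-0.38  0.27 -0.3  -1.64 -0.33] 0.0
0 30 [-0.38  0.27 -0.3  -1.64 -0.33] 0.0
8 30 [-0.41  0.3  -0.27 -1.51 -0.47] 0.0
8 30 [-0.41  0.3  -0.27 -1.51 -0.47] 0.0
8 35 [-0.29  0.28 -0.25 -1.23 -0.37] 0.0
8 35 [-0.29  0.28 -0.25 -1.23 -0.37] 0.0
8 35 [-0.29  0.28 -0.25 -1.23 -0.37] 0.0
8 40 [-0.18  0.27 -0.26 -0.91 -0.31] 0.0
8 40 [-0.18  0.27 -0.26 -0.91 -0.31] 0.0
8 40 [-0.18  0.27 -0.26 -0.91 -0.31] 0.0
8 45
[... 171 characters left out ...]
  0.27 -0.32 -0.4  -0.32] 0.0
8 50 [-0.05  0.27 -0.32 -0.4  -0.32] 0.0
15 30 [-0.44  0.32 -0.23 -1.43 -0.6 ] 0.0
15 30 [-0.44  0.32 -0.23 -1.43 -0.6 ] 0.0
15 30 [-0.44  0.32 -0.23 -1.43 -0.6 ] 0.0
15 35 [-0.35  0.3  -0.21 -1.22 -0.52] 0.0
15 35 [-0.35  0.3  -0.21 -1.22 -0.52] 0.0
15 35 [-0.35  0.3  -0.21 -1.22 -0.52] 0.0
15 40 [-0.26  0.29 -0.21 -1.   -0.47] 0.0
15 40 [-0.26  0.29 -0.21 -1.   -0.47] 0.0
15 40 [-0.26  0.29 -0.21 -1.   -0.47] 0.0
15 45 [-0.19  0.28 -0.22 -0.77 -0.46] 0.0
15 45 [-0.19  0.28 -0.22 -0.77 -0.46] 0.0
15 45 [-0.19  0.28 -0.22 -0.77 -0.46] 0.0
15 50 [-0.13  0.28 -0.23 -0.58 -0.47] 0.0
15 50 [-0.13  0.28 -0.23 -0.58 -0.47] 0.0
15 50 [-0.13  0.28 -0.23 -0.58 -0.47] 0.0
```

The kinematic fit is good (within 3 mm). It shows tool yaw +8° at 40° below horizontal is reachable at the paddle. I'll go there through a steeper tilt to stay clear of the wrist limit.

```bash
python3 g2.py -0.1 0.2 8 66; python3 - <<'E'
from kin import *
for f,h,dn in((-.1,.2,66),(-.085,.17,55),(-.075,.165,48),(-.075,.165,40)):
    T,z=pose(8,dn); T=np.array([.6555,-.144,0])+f*np.array([.9902,-.1397,0])+[0,0,h]; print(ik(T,z,[0,.2,-.6,-.6,-.4]))
E
```

```text
pos [ 0.5915 -0.1475  0.2345] q [ 0.02  0.11 -0.71  0.6  -0.16  0.79] F [0.5 0.9 0.1] d [-0.0509 -0.0094  0.0063] w [  7.6 -12.  -17.2] up [ 0.584 -0.035 -0.811] fwd [ 0.81  -0.046  0.585]
(array([ 0.03,  0.16, -0.43, -0.09, -0.56]), np.float64(0.0))
(array([-0.01,  0.19, -0.5 , -0.3 , -0.29]), np.float64(0.0))
(array([-0.08,  0.2 , -0.44, -0.63, -0.25]), np.float64(0.0))
(array([-0.27,  0.21, -0.39, -1.15, -0.34]), np.float64(0.0))
```

```bash
python3 -m creep '[{"fingers":0.0,"tx":-0.02,"ty":-0.003,"tz":0.002,"wx":0,"wy":-3,"wz":0},{"fingers":0.0,"tx":-0.04,"ty":-0.006,"tz":0.004,"wx":1,"wy":-8,"wz":-3},{"fingers":0.0,"tx":-0.051,"ty":-0.009,"tz":0.006,"wx":3,"wy":-12,"wz":-8},{"fingers":0.0,"tx":-0.051,"ty":-0.009,"tz":0.006,"wx":5.5,"wy":-12,"wz":-13},{"fingers":0.0,"tx":-0.051,"ty":-0.009,"tz":0.006,"wx":7.6,"wy":-12,"wz":-17.2}]' >/dev/null; python3 -m creep '[{"fingers":0.0,"tx":0,"ty":0,"tz":0,"wx":0,"wy":0,"wz":0},{"fingers":0.0,"tx":0,"ty":0,"tz":0,"wx":0,"wy":0,"wz":0}]' >/dev/null; python3 g2.py -0.075 0.165 8 40
```

```text
pos [ 0.5558 -0.1304  0.2   ] q [ 0.03  0.16 -0.43 -0.09 -0.57  1.74] F [-0.4 -0.6 -1.1] d [0.0085 0.0066 0.042 ] w [ 0.  26.  -0.1] up [ 0.406 -0.001 -0.914] fwd [0.879 0.275 0.39 ]
```

```bash
python3 -m creep '[{"fingers":0.0,"tx":0.002,"ty":0.0015,"tz":0.01,"wx":0,"wy":5,"wz":0},{"fingers":0.0,"tx":0.004,"ty":0.003,"tz":0.02,"wx":0,"wy":10,"wz":0},{"fingers":0.0,"tx":0.006,"ty":0.0045,"tz":0.03,"wx":0,"wy":15,"wz":0},{"fingers":0.0,"tx":0.0075,"ty":0.006,"tz":0.038,"wx":0,"wy":20,"wz":0},{"fingers":0.0,"tx":0.0085,"ty":0.0066,"tz":0.042,"wx":0,"wy":26,"wz":0}]' >/dev/null; python3 -m creep '[{"fingers":0.0,"tx":0,"ty":0,"tz":0,"wx":0,"wy":0,"wz":0},{"fingers":0.0,"tx":0,"ty":0,"tz":0,"wx":0,"wy":0,"wz":0},{"fingers":0.0,"tx":0,"ty":0,"tz":0,"wx":0,"wy":0,"wz":0}]' >/dev/null; python3 g2.py -0.075 0.165 8 40
```

```text
pos [ 0.5732 -0.1339  0.1612] q [-0.18  0.2  -0.41 -0.9  -0.3   2.67] F [-0.5 -0.2  0.2] d [0.0083 0.0008 0.0031] w [-0.5  4.4 -0.2] up [ 0.715 -0.009 -0.699] fwd [0.673 0.28  0.685]
```

```bash
python3 g2.py -0.0064 0.173 8 44
```

```text
pos [ 0.5732 -0.1339  0.1612] q [-0.18  0.2  -0.41 -0.9  -0.3   2.67] F [-0.5 -0.2  0.2] d [0.0601 0.0199 0.0444] w [-0.5  0.4 -0.2] up [ 0.715 -0.009 -0.699] fwd [0.673 0.28  0.685]
```

```bash
python3 - <<'E'
from h import *
s=cam('side');t=cam('top')
a=cv2.resize(s['img'][130:380,240:440,::-1],(400,500),interpolation=cv2.INTER_CUBIC)
b=cv2.resize(t['img'][140:290,230:490,::-1],(400,231),interpolation=cv2.INTER_CUBIC); b2=cv2.resize(s['img'][150:260,290:450,::-1],(400,269),interpolation=cv2.INTER_CUBIC)
cv2.imwrite('pics/p8.png',cv2.convertScaleAbs(np.hstack([a,np.vstack([b,b2])]),alpha=1.3))
E
```

```text
(no output)
```

View pics/p8.png

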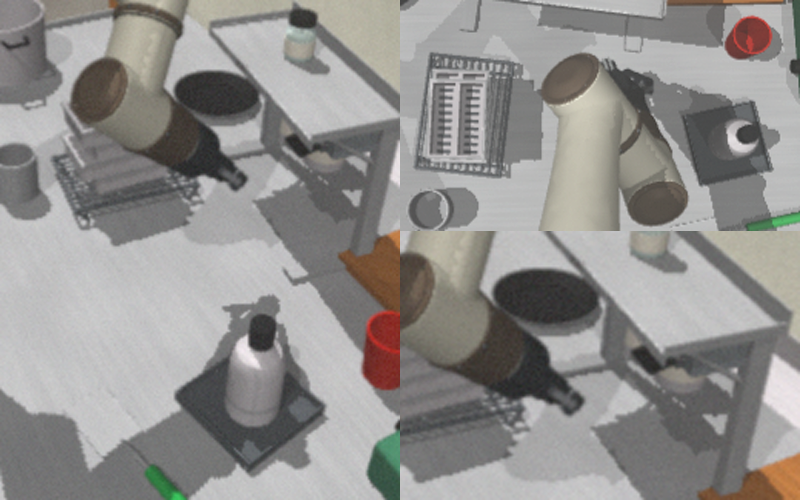

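The bottle stands central in the spill tray, the stack is in line, and the closed fingers are aimed under the lip at the paddle. Sliding in below the paddle edge.

```bash
python3 -m creep '[{"fingers":0.0,"tx":0.015,"ty":0.005,"tz":0.011,"wx":0,"wy":0,"wz":0},{"fingers":0.0,"tx":0.03,"ty":0.01,"tz":0.022,"wx":0,"wy":0,"wz":0},{"fingers":0.0,"tx":0.045,"ty":0.015,"tz":0.033,"wx":0,"wy":0,"wz":0},{"fingers":0.0,"tx":0.06,"ty":0.02,"tz":0.044,"wx":0,"wy":0.4,"wz":0},{"fingers":0.0,"tx":0.06,"ty":0.02,"tz":0.044,"wx":0,"wy":0.4,"wz":0}]'; python3 -m creep '[{"fingers":0.0,"tx":0,"ty":0,"tz":0,"wx":0,"wy":0,"wz":0}]' >/dev/null; python3 g2.py -0.0064 0.183 8 44
```

```text
time_s: 29.75
tcp_pos: [0.6498, -0.1436, 0.1729]
orientation: [[0.688, 0.142, 0.712], [0.092, -0.99, 0.109], [0.72, -0.009, -0.694]]
force: [-0.7, -0.3, 0.2]
width: 0.002
grip_force: 0.0
pos [ 0.6482 -0.1437  0.1725] q [-0.14  0.29 -0.28 -0.77 -0.3   2.51] F [-0.2  0.1 -1.1] d [ 0.0083 -0.0006 -0.0066] w [-0.5 -0.  -0.3] up [ 0.719 -0.01  -0.695] fwd [0.669 0.278 0.689]
```

Now up in steps along world z (tool x +0.72, z −0.695 per unit), watching the force.

```bash
python3 -m creep '[{"fingers":0.0,"tx":0.004,"ty":0,"tz":-0.004,"wx":0,"wy":0,"wz":0},{"fingers":0.0,"tx":0.0086,"ty":0,"tz":-0.0083,"wx":0,"wy":0,"wz":0},{"fingers":0.0,"tx":0.0086,"ty":0,"tz":-0.0083,"wx":0,"wy":0,"wz":0}]'|egrep 'tcp|^force'; for i in 1 2; do :; done; python3 -m creep '[{"fingers":0.0,"tx":0.0029,"ty":0,"tz":-0.0028,"wx":0,"wy":0,"wz":0},{"fingers":0.0,"tx":0.0029,"ty":0,"tz":-0.0028,"wx":0,"wy":0,"wz":0}]'|egrep 'tcp|^force'; python3 -m creep '[{"fingers":0.0,"tx":0.0029,"ty":0,"tz":-0.0028,"wx":0,"wy":0,"wz":0},{"fingers":0.0,"tx":0.0029,"ty":0,"tz":-0.0028,"wx":0,"wy":0,"wz":0}]'|egrep 'tcp|^force'
```

```text
tcp_pos: [0.6488, -0.144, 0.186]
force: [-0.4, 0.4, -0.7]
tcp_pos: [0.648, -0.1437, 0.1882]
force: [-0.7, 0.7, -0.8]
tcp_pos: [0.6473, -0.1436, 0.1913]
force: [-3.2, 0.4, -3.3]
```

```bash
python3 -m creep '[{"fingers":0.0,"tx":0.0029,"ty":0,"tz":-0.0028,"wx":0,"wy":0,"wz":0},{"fingers":0.0,"tx":0.0029,"ty":0,"tz":-0.0028,"wx":0,"wy":0,"wz":0}]'|egrep 'tcp|^force'; python3 -m creep '[{"fingers":0.0,"tx":0.0029,"ty":0,"tz":-0.0028,"wx":0,"wy":0,"wz":0},{"fingers":0.0,"tx":0.0029,"ty":0,"tz":-0.0028,"wx":0,"wy":0,"wz":0}]'|egrep 'tcp|^force'
```

```text
tcp_pos: [0.6468, -0.1435, 0.1952]
force: [-7.2, 0.4, -3.8]
tcp_pos: [0.6465, -0.1435, 0.1989]
force: [-7.7, 0.6, -4.0]
```

```bash
python3 g2.py -0.0064 0.2 8 44
```

```text
pos [ 0.6465 -0.1435  0.1989] q [-0.11  0.25 -0.29 -0.66 -0.31  2.38] F [-7.7  0.6 -4. ] d [0.0027 0.     0.0012] w [-0.6  0.2 -0.4] up [ 0.716 -0.012 -0.698] fwd [0.672 0.279 0.685]
```

```bash
python3 -m creep '[{"fingers":0.0,"tx":0.0015,"ty":0,"tz":-0.0014,"wx":0,"wy":0,"wz":0},{"fingers":0.0,"tx":0.0015,"ty":0,"tz":-0.0014,"wx":0,"wy":0,"wz":0}]'|egrep 'tcp|^force'; python3 -m creep '[{"fingers":0.0,"tx":0.0015,"ty":0,"tz":-0.0014,"wx":0,"wy":0,"wz":0},{"fingers":0.0,"tx":0.0015,"ty":0,"tz":-0.0014,"wx":0,"wy":0,"wz":0}]'|egrep 'tcp|^force'
```

```text
tcp_pos: [0.6463, -0.1434, 0.1995]
force: [-5.2, 0.1, -10.7]
tcp_pos: [0.6458, -0.143, 0.2006]
force: [-5.6, 1.6, -19.2]
```

```bash
python3 -m creep '[{"fingers":0.0,"tx":0,"ty":0,"tz":0,"wx":0,"wy":0,"wz":0},{"fingers":0.0,"tx":-0.007,"ty":0,"tz":0.007,"wx":0,"wy":0,"wz":0},{"fingers":0.0,"tx":-0.018,"ty":0,"tz":0.0175,"wx":0,"wy":0,"wz":0},{"fingers":0.0,"tx":-0.022,"ty":0,"tz":0.021,"wx":0,"wy":0,"wz":0}]'|egrep 'tcp|^force'; python3 -m creep '[{"fingers":0.0,"tx":-0.015,"ty":-0.006,"tz":-0.015,"wx":0,"wy":0,"wz":0},{"fingers":0.0,"tx":-0.035,"ty":-0.014,"tz":-0.035,"wx":0,"wy":0,"wz":0},{"fingers":0.0,"tx":-0.055,"ty":-0.022,"tz":-0.056,"wx":0,"wy":0,"wz":0},{"fingers":0.0,"tx":-0.075,"ty":-0.03,"tz":-0.077,"wx":0,"wy":0,"wz":0},{"fingers":0.0,"tx":-0.075,"ty":-0.03,"tz":-0.077,"wx":0,"wy":0,"wz":0}]'|egrep 'tcp|^force'
python3 - <<'E'
from h import *
x=np.array([.9902,-.1397]);y=np.array([.1397,.9902]);o=np.array([.7247,-.0526])
s=cam('side');t=cam('top')
a=cv2.resize(s['img'][170:240,360:430,::-1],(400,400),interpolation=cv2.INTER_CUBIC); a=cv2.convertScaleAbs(a,alpha=1.5)
for h,col in((.201,(0,0,255)),(.212,(0,255,0))):
  for b in(-.125,-.075):
    u,v=proj(s,[*(o-.056*x+b*y),h]); cv2.circle(a,(int((u-359.5)*400/70),int((v-169.5)*400/70)),2,col,-1)
b=cv2.resize(t['img'][130:330,230:490,::-1],(400,308),interpolation=cv2.INTER_CUBIC); b=cv2.copyMakeBorder(b,0,92,0,0,0)
cv2.imwrite('pics/p9.png',np.hstack([a,b]))
E
```

```text
tcp_pos: [0.654, -0.1463, 0.1814]
force: [-0.5, -0.3, 0.3]
tcp_pos: [0.5403, -0.1311, 0.1795]
force: [0.0, 0.6, 0.5]
```

View pics/p9.png

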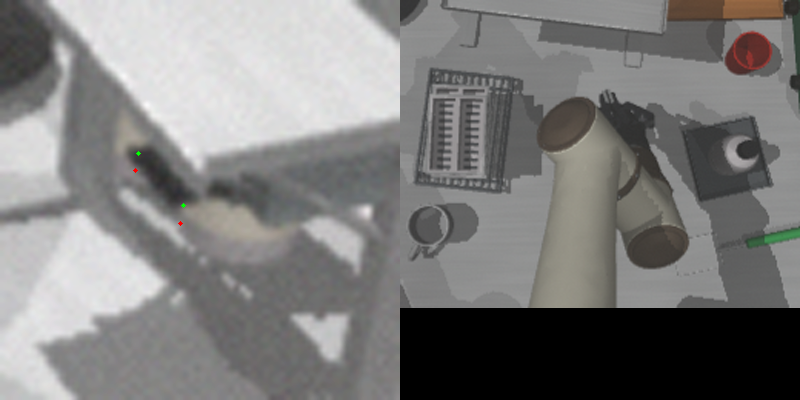

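The dark paddle edge now lies on the green "on" marks at height 212 mm. The stack and bottle are undisturbed and the robot is clear of everything, so I'm handing in.

```bash
python3 -c "
from h import *; print(robot.finish_job())"
```

```text
the job is handed in; nothing more can be done
None
```

I stacked the three loose trays stepped on the base tray, stood the fuel bottle in its spill tray, then pushed the dryer paddle up to on and handed the job in; the cameras showed all three in place, but the hand-in returned no verdict.

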